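Stand a furniture leg in the drilling jig

ROBOT

A 6-joint arm with a two-finger parallel gripper is mounted at the origin on the work surface; the furniture and walls round the work are solid. World frame = base frame: x ahead of the robot, y to its left, z up, the work surface at z = 0. Lengths are in m, angles in rad, forces in N, time in s.
With the tool pointing down it reaches from about 0.4 to 0.825 m from the base axis. Payload 7 kg.
Tool frame: the origin (TCP) lies midway between the tips of the shut fingers; the grasp point (between the pads) lies 19 mm behind it; z points along the fingers, y is the line along which they close (so a half turn about z gives the same grasp; the last joint's range is limited). The gripper opens to 88 mm and grips with 3 to 60 N. Pads are 19 mm wide; open, the fingers measure 130 mm over their backs; the gripper's body (78 mm by 193 mm) begins 47 mm behind the grasp point.
Start: joints at [-1.061, 0.359, 0.012, 0, -1.224, -0.288], TCP at [0.148, -0.658, 0.227] pointing down, gripper open.
Joint ranges: [-3.07, 3.07], [-1.43, 2.12], [-1.02, 1.25], [-3.03, 1.67], [-3.05, -0], [-3.03, 3.03]. Speed limits (rad/s): [2.39, 2.39, 3.01, 3.14, 3.14, 3.14].

INTERFACE

Orientations are given as [roll, pitch, yaw] about the fixed x, y, z axes, in that order (R = Rz(yaw) Ry(pitch) Rx(roll)).
In Python, from station import get_state, grab_frame, calibration, job_done, boxes_of, regions_of, spot_point gives the robot as it stands. The module is installed in compiled form; this text tells all that it offers.
- The arm moves only by the tool arm_command, never from a script. Its argument "commands" is a list of rows, each an object of numbers: "tx", "ty", "tz": the shift along the tool's x, y, z each as a share of 25 cm, from -1 to 1; "twist": the turn about the tool's z as a share of 180 degrees, from -1 to 1. A call has exactly 8 rows; each row is the pose to reach, as a shift and turn from the pose commanded when the call began, along the tool's axes at that moment, turning the shorter way round; what a row does not reach only later rows make up. A row lasts 1/12 s, in which the tool goes at most 41.7 mm and 7.16 degrees, less where a joint would pass 70% of its speed; a pose out of reach is approached as far as the arm can. A call with a number of a shift or a turn outside -1 to 1 is refused whole. A call with a gripper value outside its range is refused whole. "claw" is the opening, from 0 (shut) to 1 (fully open), set as the call begins (left out, the last holds). The fingers move at their own pace and stop on an object; "grip_force" is the grip in N (left out, the last holds). Time passes only in rows, so rows that repeat a pose let the fingers close, or fill a call up. It gives the time, the measured TCP pose, the force, the opening and the grip force at its end, in the units of the state.
- get_state(): the state, without advancing time (a new reading comes with each control period).
- grab_frame(name): name is "scene" or "top"; returns the picture (420x560x3 uint8, red, green, blue); there is no depth.
- calibration(name): a dict with "camera_matrix" (3x3 intrinsics, pixels), "extrinsics" (4x4, takes a point from camera to world coordinates). Camera axes: x right, y down, z forward; pixel columns grow to the right and rows downward; lengths in m; the calibration is good to about 2 mm. A picture is of the moment at which its call begins. calibration takes no time and is no camera call.
- job_done(): hands the job in; it is judged then, once.
Trained networks look in the newest picture that a camera, given by its name, has taken for a name from the list of things; names that differ only in an ending like _2 or _b are one class to them, and where a whole thing is asked for, a point or a joint stands for the part that bears it (a point fixed in the world has none). Each returns a list of dicts, best first, with "score" (0 to 1); they miss things now and then, are a little off and sometimes report something else, mostly with a low value. They report only what shows in the picture. A call takes as long as a camera call.
- boxes_of(query, camera): "rect" ([left, top, right, bottom] in pixels, round what is visible of it).
- regions_of(query, camera): "region" (420x560 bool, what is visible of it) and "rect" ([left, top, right, bottom] in pixels, round what is visible of it).
- spot_point(query, camera): "uv" ([column, row] in pixels: a listed point, or the origin of a listed thing).
The state is a dict: "t": time; "q": joint angles; "qd": joint speeds; "joint_efforts": joint torques, N m; "eef_pos": TCP position; "ee_rot": TCP orientation; "force": force on the tool from outside, world axes, zero at the start; "moment": the same for the moment, N m; "width": finger opening in m; "gripper_force": force on a finger pad.
Only numpy, scipy, OpenCV 4.12 (cv2) and the standard library are available. Lean on these libraries where they do the work, as an engineer would, in place of code of your own. Each camera call takes 0.05 s, during which the arm holds its last target. There are 200 camera calls.

TASK

Stand the loose wooden leg upright in the drilling jig, square head up, home against the fence, and swing the clamp by its lever until its pad bears on the leg; swing the clamp open beforehand if it is in the way. To turn the leg, first lay it in the sloping rest, head uppermost and foot against the stop, let go, and take it again by the head. Leave the other things on the bench where they are.

Things in the scene. Friction and masses are not known exactly. Their poses are not given: they have to be found in the camera images.
- leg: Plain wooden furniture leg, 180 mm long, lying. Its x axis runs from foot to head; origin at mid-length on its axis, 20 mm above the bench; z up as it lies on a flat of the head. Square head 40 x 40 mm at x = +30 to +90 mm; round shank 32 mm in diameter at x = -66 to +30 mm; round foot 40 mm in diameter at x = -90 to -66 mm, flat end. 0.11 to 0.22 kg, centre of mass at about x = +10 mm.
- rest: Sloping plywood rest, screwed down; base plate 210 x 110 x 12 mm, origin on the bench under its middle, x toward the high end, z up. It holds the leg's axis at 45 degrees: floor 20 mm under the axis, two pairs of cheeks (47 mm apart at the foot, 41 mm at the shank) rising 6 mm above the axis, then flaring to 22 mm above it. Two faces of the head stand upright in it.
- rest_home (a point): Where the leg's middle comes when the leg lies home in the rest: 129 mm above the bench, at x = +4 mm of the rest. Along the axis from here: stop for the foot at -90 mm (its top 10 mm above the axis), cheeks at -88 to -66 and +11 to +24 mm, between them a gap for fingers 34 mm deep below the axis; a tongue 26 mm wide carries the head to +80 mm, its sides are free.
- jig: Wooden drilling jig, screwed down; origin on the bench under the axis of a leg standing home, z up. The leg enters from the jig's -x side along +x. Base plate 12 mm thick (x -97 to 73, y -87 to 63 mm). Cheeks 43 mm apart, up to 82 mm above the bench, x -22 to 22 mm, their mouth flaring to 65 mm at x = -48 mm. Back fence 36 mm wide, face at x = +20 mm, up to 152 mm above the bench.
- jig_home (a point): Where the leg's middle comes when the leg stands home on the jig's base plate, against the fence: 102 mm above the bench, over the jig's origin.
- clamp (a joint): Angle of the jig's swing clamp, rad: 0 open (arm points along the jig's -x), grows clockwise seen from above. At about 1.53 its V-shaped rubber pad bears on the shank of a leg standing home; stop at 1.66. Past about 0.4 the arm (64 mm long, 91 to 105 mm above the bench) is in the leg's way. It stays where it is left; about 2 N at the knob swing it.
- clamp_pivot (a point): On the clamp's upright pivot axis, 98 mm above the bench, at x = -30, y = -52 mm of the jig.
- clamp_knob (a point): Middle of the upright black knob on the clamp's lever, 90 mm from the pivot axis; 24 mm in diameter, 105 to 153 mm above the bench, this point at 136 mm. Seen from above, its direction from the pivot is -0.611 - (joint value) rad from the jig's +x axis.
- tape_measure: Yellow pocket tape measure, 35 x 72 x 62 mm high, standing on the bench; not part of the job.
- cork_block: Cork sanding block, 36 x 60 x 26 mm high; not part of the job.
- chisel: Wood chisel with a dark handle lying flat, 226 mm long, 25 mm high; not part of the job.
- green_block: Green sanding block, 36 x 82 x 20 mm high; not part of the job.

How it is judged:
By the outcome, as a careful person would: the job done as asked, in the order asked, and still so for the second after the job is handed in, with the robot touching nothing.
It also fails if it takes over 72 s, if anything falls off the work surface, if the arm or the gripper's body presses on something with over 40 N, if the wrist force passes 120 N, or if a joint passes its speed limit or range.

## Working session

There is one attempt and no reset: what is moved stays moved. The work goes in short steps, Python scripts to look and compute and a tool call to move; the robot and the scene stay as the last step left them, time stands still between calls to the robot, and variables do not carry over. Pictures are saved under pics/ and viewed, at most 10 in all, crops included, and the job is handed in when it is done.

Besides the shell and the picture viewer there is one more tool, called after "Call:" by a JSON object that holds its "name" and its "arguments", one argument or row to a line. arm_command: Moves the arm, as the interface text tells. Shift numbers are shares of 25 cm and turn numbers shares of 180 degrees, none past 1 either way. Its arguments: {"type":"object","properties":{"commands":{"type":"array"},"claw":{"type":"number"},"grip_force":{"type":"number"}},"required":["commands"]}

```bash
mkdir -p pics
cat > h.py <<'E'
import numpy as np, cv2
from station import *
def ray(c,uv):
    k=calibration(c);K=np.array(k["camera_matrix"]);T=np.array(k["extrinsics"])
    d=T[:3,:3]@np.linalg.solve(K,[uv[0],uv[1],1.]);return T[:3,3],d/np.linalg.norm(d)
def atz(c,uv,z):
    o,d=ray(c,uv);return o+d*(z-o[2])/d[2]
def tri(a,b):
    A=np.zeros((3,3));B=np.zeros(3);L=[]
    for c,uv in(('scene',a),('top',b)):
        o,d=ray(c,uv);P=np.eye(3)-np.outer(d,d);A+=P;B+=P@o;L.append((o,d))
    x=np.linalg.solve(A,B);n=np.cross(L[0][1],L[1][1]);n/=np.linalg.norm(n)
    return x,abs(n@(L[0][0]-L[1][0]))
def proj(c,p):
    k=calibration(c);K=np.array(k["camera_matrix"]);T=np.linalg.inv(np.array(k["extrinsics"]))
    q=K@(T[:3,:3]@np.array(p)+T[:3,3]);return q[:2]/q[2]
def save(c,n):
    f=grab_frame(c);cv2.imwrite(f'pics/{n}.png',f[...,::-1]);return f
E
python3 - <<'E'
from h import *
np.set_printoptions(precision=4,suppress=True)
a=save('scene','s1');b=save('top','t1')
cv2.imwrite('pics/st1.png',np.vstack([a,b])[...,::-1][:, :])
for c in('scene','top'): print(c,np.array(calibration(c)["extrinsics"])[:3])
for n in['leg','rest','rest_home','jig','jig_home','clamp_pivot','clamp_knob']:
    s=spot_point(n,'scene');t=spot_point(n,'top')
    print(n,[(np.round(x['uv'],1),round(x['score'],2)) for x in s[:2]],[(np.round(x['uv'],1),round(x['score'],2)) for x in t[:2]])
    if s and t: print('   ',*tri(s[0]['uv'],t[0]['uv']))
for n in['tape_measure','cork_block','chisel','green_block']:
    t=spot_point(n,'top')
    if t:print(n,atz('top',t[0]['uv'],.02))
E
```

```text
scene [[-0.7288 -0.4758  0.4923  0.0589]
 [-0.6847  0.4981 -0.5321  0.5099]
 [ 0.0079 -0.7249 -0.6888  0.7981]]
top [[-0.0222 -0.9855  0.1682  0.3868]
 [-0.9996  0.0247  0.0129 -0.0266]
 [-0.0169 -0.1678 -0.9857  1.2597]]
leg [(array([309.6, 249.6]), 0.96), (array([337.9, 201.3]), 0.7)] [(array([248.8, 222.9]), 0.7), (array([291.5, 243. ]), 0.65)]
    [0.4736 0.0631 0.1172] 0.12447391512165075
rest [(array([337.1, 203.7]), 0.75)] []
rest_home [(array([342.6, 167.8]), 0.91)] [(array([367.5, 222.1]), 0.78)]
    [ 0.5287 -0.2495  0.1356] 0.017224057908224944
jig [(array([224.5, 300.8]), 0.77)] [(array([211.1, 230.5]), 0.76)]
    [ 0.5225  0.2273 -0.0059] 0.0017453696704942255
jig_home [(array([219.7, 273.6]), 0.96), (array([341.4, 168.9]), 0.26)] [(array([204.2, 229.3]), 0.76), (array([285.2, 197.2]), 0.33)]
    [0.5166 0.2272 0.1078] 0.004284706781294346
clamp_pivot [(array([245.2, 266.5]), 0.67), (array([313. , 248.4]), 0.3)] [(array([219.7, 233.1]), 0.83)]
    [0.4988 0.1766 0.1044] 0.010510184033199263
clamp_knob [(array([267.2, 231.7]), 0.75), (array([220.7, 239.8]), 0.44)] [(array([247.8, 227. ]), 0.91), (array([161.7, 218.6]), 0.4)]
    [0.5116 0.0895 0.1439] 0.0076547368401628
tape_measure [ 0.6272 -0.0121  0.02  ]
cork_block [0.6834 0.0912 0.02  ]
chisel [ 0.5503 -0.4417  0.02  ]
green_block [0.5587 0.3772 0.02  ]
```

View pics/s1.png

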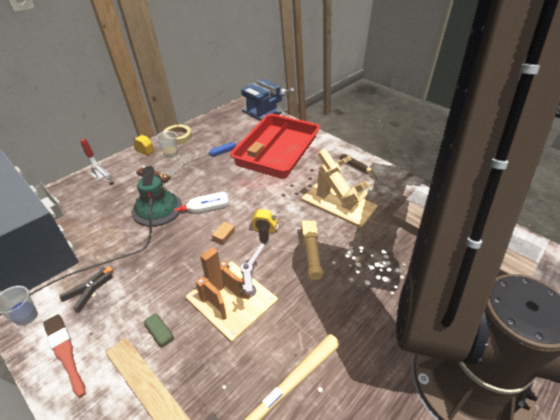

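View pics/t1.png

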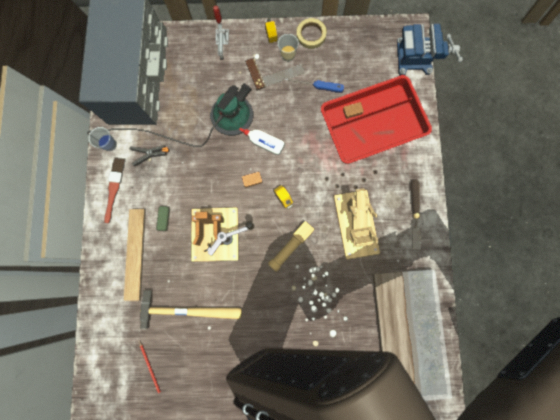

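The leg lies head up-right (top view: head ~(306,230), foot ~(273,266)). The jig is at ~(213,235) in the top view with its knob at ~(249,223), and the rest is at ~(357,222). I'll zoom in next.

Run:
```python
from h import *
a=cv2.imread('pics/s1.png');b=cv2.imread('pics/t1.png')
def c(im,x,y): return cv2.resize(im[y:y+75,x:x+100],(400,300),interpolation=cv2.INTER_CUBIC)
cv2.imwrite('pics/m1.png',np.vstack([np.hstack([c(a,183,245),c(b,175,197)]),np.hstack([c(a,290,145),c(b,310,188)])]))
for cam in('scene','top'):
    grab_frame(cam)
    for n in ('leg','rest','jig','clamp_knob'):
        for x in regions_of(n,cam)[:2]:
            m=x['region'];ys,xs=np.nonzero(m);r=cv2.minAreaRect(np.c_[xs,ys].astype(np.float32))
            print(cam,n,round(x['score'],2),np.round(x['rect']),m.sum(),np.round(cv2.boxPoints(r),1).tolist())
```

```text
scene leg 0.64 [301. 222. 323. 280.] 775 [[299.6000061035156, 221.60000610351562], [314.70001220703125, 219.5], [322.79998779296875, 277.8999938964844], [307.70001220703125, 280.0]]
scene leg 0.25 [240. 225. 270. 295.] 602 [[232.10000610351562, 292.29998779296875], [253.39999389648438, 221.5], [271.29998779296875, 226.89999389648438], [250.0, 297.70001220703125]]
scene rest 0.73 [301. 149. 378. 226.] 2765 [[296.79998779296875, 197.6999969482422], [322.1000061035156, 144.3000030517578], [390.79998779296875, 176.8000030517578], [365.5, 230.1999969482422]]
scene rest 0.49 [237. 225. 274. 293.] 604 [[233.5, 290.70001220703125], [254.3000030517578, 222.10000610351562], [271.29998779296875, 227.1999969482422], [250.5, 295.8999938964844]]
scene jig 0.56 [187. 226. 275. 339.] 4711 [[171.3000030517578, 282.0], [250.1999969482422, 209.6999969482422], [307.6000061035156, 272.20001220703125], [228.6999969482422, 344.6000061035156]]
scene clamp_knob 0.79 [243. 223. 268. 296.] 561 [[232.0, 291.1000061035156], [253.8000030517578, 222.6999969482422], [271.70001220703125, 228.5], [249.8000030517578, 
[... 189 characters left out ...]
75, 271.6000061035156]]
top rest 0.62 [333. 189. 382. 256.] 2318 [[332.8999938964844, 193.3000030517578], [371.0, 186.1999969482422], [383.29998779296875, 252.5], [345.20001220703125, 259.6000061035156]]
top jig 0.61 [191. 208. 256. 262.] 2518 [[192.0, 207.0], [253.0, 207.0], [253.0, 260.0], [192.0, 260.0]]
top jig 0.24 [336. 192. 379. 257.] 2318 [[332.79998779296875, 193.8000030517578], [370.5, 186.3000030517578], [383.70001220703125, 252.3000030517578], [346.0, 259.79998779296875]]
top clamp_knob 0.92 [205. 219. 255. 260.] 370 [[200.6999969482422, 244.10000610351562], [248.1999969482422, 214.39999389648438], [255.89999389648438, 226.60000610351562], [208.3000030517578, 256.29998779296875]]
```

View pics/m1.png

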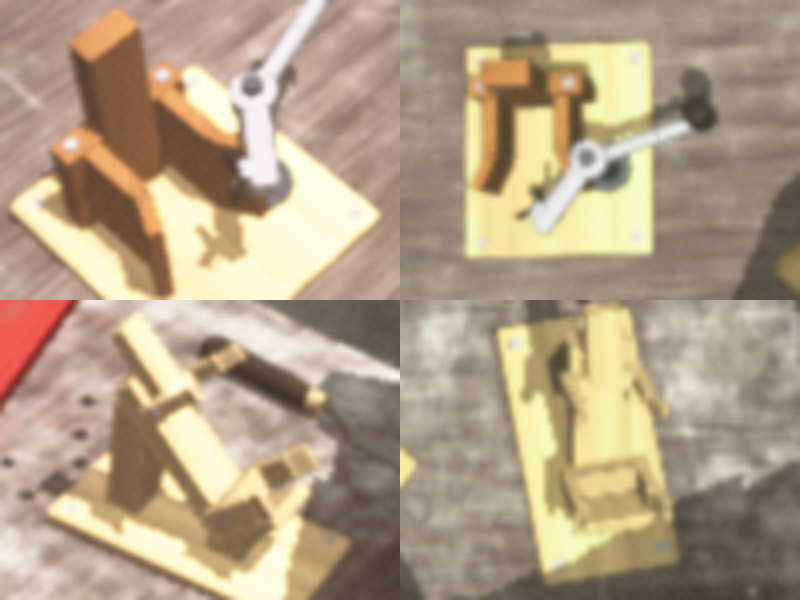

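The jig's fence is at the world +x side and the leg enters along about +x. The clamp arm stands at about 35–40°, so it is in the way. The rest's high end points to about +x. Next I'll fit poses from the plate corners and check them against the scene view.

```bash
cat > fit.py <<'E'
from h import *
from scipy.optimize import least_squares
np.set_printoptions(precision=4,suppress=True)
def w(p,l): c,s=np.cos(p[2]),np.sin(p[2]); return [p[0]+c*l[0]-s*l[1],p[1]+s*l[0]+c*l[1],l[2]]
def fit(obs,x0):
    f=lambda p:np.concatenate([(proj(c,w(p,l))-uv) for c,l,uv in obs])
    r=least_squares(f,x0,loss='soft_l1');return r.x,r.fun
E
python3 - <<'E'
from fit import *
T=lambda x,y:(175+(x-400)/4,197+y/4); R=lambda x,y:(310+(x-400)/4,188+(y-300)/4)
S=lambda x,y:(183+x/4,245+y/4); Q=lambda x,y:(290+x/4,145+(y-300)/4)
jt=[('top',(.073,.063,.012),T(467,43)),('top',(.073,-.087,.012),T(651,42)),('top',(-.097,-.087,.012),T(652,255)),('top',(-.097,.063,.012),T(467,257))]
js=[('scene',(.073,.063,.012),S(11,210)),('scene',(-.097,-.087,.012),S(380,214)),('scene',(0,0,.102),(219.7,273.6)),
 ('scene',(.02,.018,.152),S(71,42)),('scene',(.02,-.018,.152),S(100,58))]
rt=[('top',(.105,.055,.012),R(497,327)),('top',(-.105,.055,.012),R(547,585)),('top',(-.105,-.055,.012),R(680,565))]
rs=[('scene',(.105,.055,.012),Q(46,512)),('scene',(-.105,-.055,.012),Q(352,542)),('scene',(.004,0,.129),(342.6,167.8))]
for n,a,b,x0 in(('jig',jt,js,[.52,.227,0]),('rest',rt,rs,[.52,-.25,.18])):
    for k,o in(('top',a),('scene',b),('both',a+b)):
        x,r=fit(o,x0);print(n,k,x,'res',np.round(r,1))
# leg: ends
f=tri((307.1,220.6),(309.7,224.7));g=tri((315.3,279),(270.5,266.6))
print('leg tri head/foot',f,g)
for c,h,t in(('top',(309.7,224.7),(270.5,266.6)),('scene',(307.1,220.6),(315.3,279))):
    a=atz(c,h,.02);b=atz(c,t,.02);print(c,a,b,np.linalg.norm(a-b),np.arctan2(*(a-b)[1::-1]))
S_=lambda c:spot_point('clamp_knob',c)
# knob top centre in top pic crop, z=.153
k=atz('top',T(699,115),.153);print('knob',k,atz('scene',(267.2,231.7),.136),atz('top',(247.8,227),.136))
s=get_state();print(s['t'],s['eef_pos'],s['ee_rot'],s['width'])
E
```

```text
jig top [ 0.5216  0.2243 -0.0014] res [ 0.3  0.7  0.3 -0.1  0.1 -0.5 -0.7 -0. ]
jig scene [0.5202 0.2298 0.021 ] res [-2.4 -0.6 -0.8 -0.4 -0.7  1.5  3.2  5.5  8.7 -7.9]
jig both [ 0.5217  0.2265 -0.0005] res [-0.4  0.7 -0.4 -0.1 -0.6 -0.6 -1.4 -0.  -1.4 -2.5 -0.3 -0.6  0.   0.3
  4.   4.1  9.7 -9.1]
rest top [ 0.5308 -0.2455  0.1327] res [ 0.2  0.2 -0.6  0.1  0.4 -0.3]
rest scene [ 0.5292 -0.2425  0.1324] res [-0.2 -0.6  0.4 -0.5 -0.1  2.7]
rest both [ 0.5307 -0.2449  0.1333] res [-0.   0.3 -0.8  0.1  0.2 -0.3 -0.1 -1.2  0.4 -1.2  0.   2.1]
leg tri head/foot (array([ 0.5306, -0.0916,  0.0352]), np.float64(0.0022794397078774527)) (array([0.3993, 0.0332, 0.0077]), np.float64(0.006791407351699846))
top [ 0.5314 -0.0931  0.02  ] [0.402  0.0344 0.02  ] 0.18165249655647234 -0.7780004606611255
scene [ 0.541 -0.103  0.02 ] [0.3912 0.0389 0.02  ] 0.20637324321249392 -0.7581646274661792
knob [0.517  0.0853 0.153 ] [0.5136 0.0825 0.136 ] [0.5155 0.0927 0.136 ]
1.5 [ 0.1485 -0.6585  0.2266] [-3.1416  0.     -2.9198] 0.0873813466265149
```

Fits agree between views: jig ≈ (.522, .226, yaw 0), rest ≈ (.531, -.245, yaw .133), leg middle ≈ (.467, -.029, yaw -.778), clamp ≈ 0.68 rad. First I'll open the clamp.

```bash
cat > plan.py <<'E'
import sys,json,numpy as np
from station import get_state
def plan(wps,start=None):
    if start is None:
        s=get_state();p=np.array(s['eef_pos']);y=s['ee_rot'][2]
    else: p=np.array(start[:3]);y=start[3]
    for w in wps:
        d=np.array(w[:3])-p;c,s_=np.cos(y),np.sin(y)
        t=np.array([c*d[0]+s_*d[1],s_*d[0]-c*d[1],-d[2]])/.25
        dy=(w[3]-y+np.pi)%(2*np.pi)-np.pi
        print(w,'tx %.4f ty %.4f tz %.4f twist %.4f'%(*t,-dy/np.pi),'rows',round(max(np.linalg.norm(t)*.25/.0417,abs(dy)/.125),1))
        p=np.array(w[:3]);y=w[3]
    s=get_state();print('now',round(s['t'],2),np.round(s['eef_pos'],4),np.round(s['ee_rot'],3),np.round(s['force'],1),round(s['width'],4),round(s['gripper_force'],1))
if __name__=='__main__': plan(json.loads(sys.argv[1]))
E
python3 plan.py '[[0.25,-0.44,0.3,-2.92],[0.36,-0.22,0.3,-2.92],[0.46,-0.02,0.25,-2.92],[0.516,0.087,0.20,-2.92],[0.516,0.087,0.117,-2.92],[0.516,0.087,0.117,-2.92],[0.534,0.0942,0.117,-2.92],[0.5502,0.1053,0.117,-2.92],[0.566,0.123,0.117,-2.92]]'
```

```text
[0.25, -0.44, 0.3, -2.92] tx -0.5884 ty 0.7631 tz -0.2938 twist 0.0001 rows 6.0
[0.36, -0.22, 0.3, -2.92] tx -0.6227 ty 0.7618 tz -0.0000 twist -0.0000 rows 5.9
[0.46, -0.02, 0.25, -2.92] tx -0.5660 ty 0.6925 tz 0.2000 twist -0.0000 rows 5.5
[0.516, 0.087, 0.2, -2.92] tx -0.3126 ty 0.3683 tz 0.2000 twist -0.0000 rows 3.1
[0.516, 0.087, 0.117, -2.92] tx -0.0000 ty 0.0000 tz 0.3320 twist -0.0000 rows 2.0
[0.516, 0.087, 0.117, -2.92] tx -0.0000 ty 0.0000 tz -0.0000 twist -0.0000 rows 0.0
[0.534, 0.0942, 0.117, -2.92] tx -0.0766 ty 0.0123 tz -0.0000 twist -0.0000 rows 0.5
[0.5502, 0.1053, 0.117, -2.92] tx -0.0730 ty 0.0291 tz -0.0000 twist -0.0000 rows 0.5
[0.566, 0.123, 0.117, -2.92] tx -0.0772 ty 0.0552 tz -0.0000 twist -0.0000 rows 0.6
now 1.5 [ 0.1485 -0.6585  0.2266] [-3.142  0.    -2.92 ] [ 1.1 -0.8  0.5] 0.0874 0.0
```

Call:
{"name": "arm_command", "arguments": {
  "commands": [
    {"tx": -0.588,"ty": 0.763,"tz": -0.294},
    {"tx": -0.588,"ty": 0.763,"tz": -0.294},
    {"tx": -0.588,"ty": 0.763,"tz": -0.294},
    {"tx": -0.588,"ty": 0.763,"tz": -0.294},
    {"tx": -0.588,"ty": 0.763,"tz": -0.294},
    {"tx": -0.588,"ty": 0.763,"tz": -0.294},
    {"tx": -0.8,"ty": 1.0,"tz": -0.294},
    {"tx": -0.8,"ty": 1.0,"tz": -0.294}
  ],
  "claw": 1,
  "grip_force": 15
}}

```text
invalid input
```

Call:
{"name": "arm_command", "arguments": {
  "commands": [
    {"tx": -0.7,"ty": 0.85,"tz": 0},
    {"tx": -0.7,"ty": 0.85,"tz": 0},
    {"tx": -0.7,"ty": 0.85,"tz": 0},
    {"tx": -0.7,"ty": 0.85,"tz": 0},
    {"tx": -0.7,"ty": 0.85,"tz": 0},
    {"tx": -0.7,"ty": 0.85,"tz": 0},
    {"tx": -0.7,"ty": 0.85,"tz": 0},
    {"tx": -0.7,"ty": 0.85,"tz": 0}
  ]
}}

```text
invalid input
```

```bash
python3 plan.py '[[0.516,0.087,0.20,-2.92]]'
python3 - <<'E'
from fit import *
f=grab_frame('scene');g=grab_frame('top')
for c in('top','scene'):
    for x in spot_point('clamp_knob',c)[:2]+spot_point('clamp_pivot',c)[:1]: print(c,x['score'],x['uv'],atz(c,x['uv'],.136))
E
```

```text
[0.516, 0.087, 0.2, -2.92] tx -2.0901 ty 2.5853 tz 0.1062 twist 0.0001 rows 19.9
now 1.5 [ 0.1485 -0.6585  0.2266] [-3.142  0.    -2.92 ] [ 1.1 -0.8  0.5] 0.0874 0.0
top 0.88 [250.1, 224.3] [0.5233 0.0859 0.136 ]
top 0.55 [218.7, 234.3] [0.4963 0.1772 0.136 ]
scene 0.62 [264.0, 230.0] [0.5231 0.0838 0.136 ]
scene 0.92 [245.8, 269.4] [0.4675 0.1936 0.136 ]
```

Call:
{"name": "arm_command", "arguments": {
  "commands": [
    {"tx": -0.588,"ty": 0.763,"tz": -0.294,"twist": 0},
    {"tx": -0.588,"ty": 0.763,"tz": -0.294,"twist": 0},
    {"tx": -0.588,"ty": 0.763,"tz": -0.294,"twist": 0},
    {"tx": -0.588,"ty": 0.763,"tz": -0.294,"twist": 0},
    {"tx": -0.588,"ty": 0.763,"tz": -0.294,"twist": 0},
    {"tx": -0.588,"ty": 0.763,"tz": -0.294,"twist": 0},
    {"tx": -0.8,"ty": 1.0,"tz": -0.294,"twist": 0},
    {"tx": -0.8,"ty": 1.0,"tz": -0.294,"twist": 0}
  ],
  "claw": 1,
  "grip_force": 15
}}

```text
t: 2.47
eef_pos: [0.2892, -0.369, 0.3012]
ee_rot: [-3.14, 0.002, -2.92]
force: [1.5, -0.0, -0.6]
width: 0.0877
gripper_force: 0.0
```

Call:
{"name": "arm_command", "arguments": {
  "commands": [
    {"tx": -0.7,"ty": 0.85,"tz": 0,"twist": 0},
    {"tx": -0.7,"ty": 0.85,"tz": 0,"twist": 0},
    {"tx": -0.7,"ty": 0.85,"tz": 0,"twist": 0},
    {"tx": -0.7,"ty": 0.85,"tz": 0,"twist": 0},
    {"tx": -0.7,"ty": 0.85,"tz": 0,"twist": 0},
    {"tx": -0.7,"ty": 0.85,"tz": 0,"twist": 0},
    {"tx": -0.7,"ty": 0.85,"tz": 0,"twist": 0},
    {"tx": -0.7,"ty": 0.85,"tz": 0,"twist": 0}
  ]
}}

```text
t: 3.13
eef_pos: [0.4143, -0.1214, 0.3003]
ee_rot: [3.141, 0.001, -2.916]
force: [0.8, 0.4, -0.7]
width: 0.0877
gripper_force: 0.0
```

```bash
python3 plan.py '[[0.517,0.086,0.20,-2.92]]'
```

```text
[0.517, 0.086, 0.2, -2.92] tx -0.5861 ty 0.7165 tz 0.4010 twist 0.0013 rows 6.0
now 3.13 [ 0.4143 -0.1214  0.3003] [ 3.141e+00  1.000e-03 -2.916e+00] [ 0.8  0.4 -0.7] 0.0877 0.0
```

Call:
{"name": "arm_command", "arguments": {
  "commands": [
    {"tx": -0.586,"ty": 0.717,"tz": 0.4,"twist": 0},
    {"tx": -0.586,"ty": 0.717,"tz": 0.4,"twist": 0},
    {"tx": -0.586,"ty": 0.717,"tz": 0.4,"twist": 0},
    {"tx": -0.586,"ty": 0.717,"tz": 0.4,"twist": 0},
    {"tx": -0.586,"ty": 0.717,"tz": 0.4,"twist": 0},
    {"tx": -0.586,"ty": 0.717,"tz": 0.4,"twist": 0},
    {"tx": -0.586,"ty": 0.717,"tz": 0.4,"twist": 0},
    {"tx": -0.586,"ty": 0.717,"tz": 0.4,"twist": 0}
  ]
}}

```text
t: 3.8
eef_pos: [0.516, 0.0834, 0.1984]
ee_rot: [-3.141, -0.003, -2.918]
force: [-0.6, -1.1, 0.7]
width: 0.0878
gripper_force: 0.0
```

Run:
```python
from fit import *
save('scene','s2');save('top','t2')
s=cv2.imread('pics/s2.png');t=cv2.imread('pics/t2.png')
c=lambda im,x,y:cv2.resize(im[y:y+100,x:x+100],(400,400),interpolation=cv2.INTER_CUBIC)
cv2.imwrite('pics/m2.png',np.hstack([c(s,205,180),c(t,190,170)]))
from plan import plan
plan([[0.517,0.086,0.117,-2.92]])
```

```text
[0.517, 0.086, 0.117, -2.92] tx -0.0081 ty 0.0150 tz 0.3324 twist 0.0002 rows 2.0
now 3.9 [0.5158 0.0819 0.2001] [-3.141 -0.001 -2.919] [-0.4 -1.3 -0. ] 0.0875 0.0
```

View pics/m2.png

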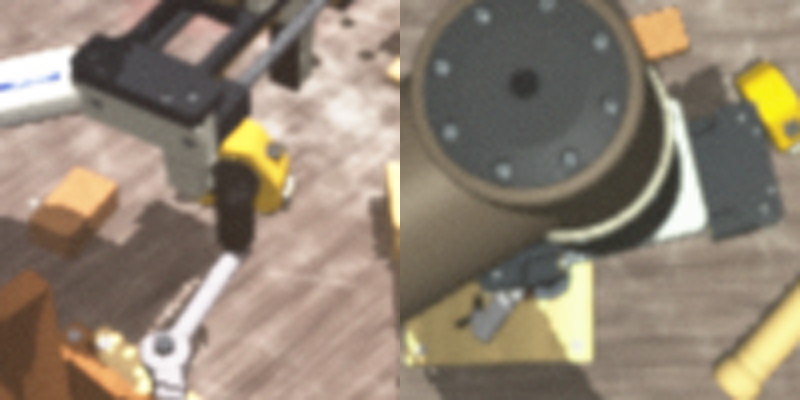

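The fingers straddle the knob (crop ~(237,210)), so I'll descend, grip and swing it open.

Call:
{"name": "arm_command", "arguments": {
  "commands": [
    {"tx": -0.008,"ty": 0.015,"tz": 0.1,"twist": 0},
    {"tx": -0.008,"ty": 0.015,"tz": 0.22,"twist": 0},
    {"tx": -0.008,"ty": 0.015,"tz": 0.332,"twist": 0},
    {"tx": -0.008,"ty": 0.015,"tz": 0.332,"twist": 0},
    {"tx": -0.008,"ty": 0.015,"tz": 0.332,"twist": 0},
    {"tx": -0.008,"ty": 0.015,"tz": 0.332,"twist": 0},
    {"tx": -0.008,"ty": 0.015,"tz": 0.332,"twist": 0},
    {"tx": -0.008,"ty": 0.015,"tz": 0.332,"twist": 0}
  ]
}}

```text
t: 4.57
eef_pos: [0.5182, 0.0866, 0.119]
ee_rot: [3.141, 0.003, -2.92]
force: [-0.1, 0.5, 0.1]
width: 0.0873
gripper_force: 0.0
```

Call:
{"name": "arm_command", "arguments": {
  "commands": [
    {"tx": 0,"ty": 0,"tz": 0,"twist": 0},
    {"tx": 0,"ty": 0,"tz": 0,"twist": 0},
    {"tx": 0,"ty": 0,"tz": 0,"twist": 0},
    {"tx": 0,"ty": 0,"tz": 0,"twist": 0},
    {"tx": 0,"ty": 0,"tz": 0,"twist": 0},
    {"tx": 0,"ty": 0,"tz": 0,"twist": 0},
    {"tx": 0,"ty": 0,"tz": 0,"twist": 0},
    {"tx": 0,"ty": 0,"tz": 0,"twist": 0}
  ],
  "claw": 0,
  "grip_force": 12
}}

```text
t: 5.23
eef_pos: [0.5171, 0.0864, 0.117]
ee_rot: [-3.142, -0.0, -2.92]
force: [1.1, -0.7, 0.4]
width: 0.0398
gripper_force: 0.0
```

```bash
python3 plan.py '[[0.534,0.0942,0.117,-2.92],[0.5502,0.1053,0.117,-2.92],[0.566,0.123,0.117,-2.92]]'
```

```text
[0.534, 0.0942, 0.117, -2.92] tx -0.0728 ty 0.0156 tz -0.0002 twist 0.0001 rows 0.4
[0.5502, 0.1053, 0.117, -2.92] tx -0.0730 ty 0.0291 tz -0.0000 twist -0.0000 rows 0.5
[0.566, 0.123, 0.117, -2.92] tx -0.0772 ty 0.0552 tz -0.0000 twist -0.0000 rows 0.6
now 5.23 [0.5171 0.0864 0.117 ] [-3.142 -0.    -2.92 ] [ 1.1 -0.7  0.4] 0.0398 0.0
```

Call:
{"name": "arm_command", "arguments": {
  "commands": [
    {"tx": 0,"ty": 0,"tz": 0,"twist": 0},
    {"tx": 0,"ty": 0,"tz": 0,"twist": 0},
    {"tx": 0,"ty": 0,"tz": 0,"twist": 0},
    {"tx": 0,"ty": 0,"tz": 0,"twist": 0},
    {"tx": 0,"ty": 0,"tz": 0,"twist": 0},
    {"tx": -0.035,"ty": 0.006,"tz": 0,"twist": 0},
    {"tx": -0.073,"ty": 0.016,"tz": 0,"twist": 0},
    {"tx": -0.11,"ty": 0.029,"tz": 0,"twist": 0}
  ]
}}

```text
t: 5.9
eef_pos: [0.5413, 0.0994, 0.1169]
ee_rot: [-3.141, -0.002, -2.92]
force: [-5.3, -0.5, 3.4]
width: 0.0238
gripper_force: 12.0
```

Call:
{"name": "arm_command", "arguments": {
  "commands": [
    {"tx": -0.036,"ty": 0.016,"tz": 0,"twist": 0},
    {"tx": -0.07,"ty": 0.037,"tz": 0,"twist": 0},
    {"tx": -0.098,"ty": 0.058,"tz": 0,"twist": 0},
    {"tx": -0.098,"ty": 0.058,"tz": 0,"twist": 0},
    {"tx": -0.098,"ty": 0.058,"tz": 0,"twist": 0},
    {"tx": -0.098,"ty": 0.058,"tz": 0,"twist": 0},
    {"tx": -0.098,"ty": 0.058,"tz": 0,"twist": 0},
    {"tx": -0.098,"ty": 0.058,"tz": 0,"twist": 0}
  ]
}}

```text
t: 6.57
eef_pos: [0.5652, 0.1192, 0.117]
ee_rot: [-3.141, 0.003, -2.92]
force: [6.5, -3.1, -4.1]
width: 0.0237
gripper_force: 12.0
```

Call:
{"name": "arm_command", "arguments": {
  "commands": [
    {"tx": 0,"ty": 0,"tz": 0,"twist": 0},
    {"tx": 0,"ty": 0,"tz": 0,"twist": 0},
    {"tx": 0,"ty": 0,"tz": 0,"twist": 0},
    {"tx": 0,"ty": 0,"tz": 0,"twist": 0},
    {"tx": 0,"ty": 0,"tz": -0.15,"twist": 0},
    {"tx": 0,"ty": 0,"tz": -0.3,"twist": 0},
    {"tx": 0,"ty": 0,"tz": -0.45,"twist": 0},
    {"tx": 0,"ty": 0,"tz": -0.45,"twist": 0}
  ],
  "claw": 1
}}

```text
t: 7.23
eef_pos: [0.5668, 0.1202, 0.238]
ee_rot: [3.141, 0.012, -2.919]
force: [2.2, 0.7, 1.1]
width: 0.0715
gripper_force: 0.0
```

```bash
python3 plan.py '[[0.506,-0.068,0.20,2.363],[0.506,-0.068,0.007,2.363]]'
```

```text
[0.506, -0.068, 0.2, 2.363] tx 0.4037 ty -0.6804 tz 0.1521 twist 0.3188 rows 8.0
[0.506, -0.068, 0.007, 2.363] tx 0.0000 ty 0.0000 tz 0.7720 twist -0.0000 rows 4.6
now 7.23 [0.5668 0.1202 0.238 ] [ 3.141  0.012 -2.919] [2.2 0.7 1.1] 0.0715 0.0
```

Call:
{"name": "arm_command", "arguments": {
  "commands": [
    {"tx": 0.404,"ty": -0.68,"tz": 0.1,"twist": 0.319},
    {"tx": 0.404,"ty": -0.68,"tz": 0.1,"twist": 0.319},
    {"tx": 0.404,"ty": -0.68,"tz": 0.1,"twist": 0.319},
    {"tx": 0.404,"ty": -0.68,"tz": 0.1,"twist": 0.319},
    {"tx": 0.404,"ty": -0.68,"tz": 0.1,"twist": 0.319},
    {"tx": 0.404,"ty": -0.68,"tz": 0.1,"twist": 0.319},
    {"tx": 0.404,"ty": -0.68,"tz": 0.1,"twist": 0.319},
    {"tx": 0.404,"ty": -0.68,"tz": 0.1,"twist": 0.319}
  ]
}}

```text
t: 7.9
eef_pos: [0.5018, -0.0697, 0.2048]
ee_rot: [3.141, 0.0, 2.356]
force: [0.5, 0.9, -1.2]
width: 0.0879
gripper_force: 0.0
```

Call:
{"name": "arm_command", "arguments": {
  "commands": [
    {"tx": 0,"ty": 0,"tz": 0.1,"twist": 0},
    {"tx": 0,"ty": 0,"tz": 0.25,"twist": 0},
    {"tx": 0,"ty": 0,"tz": 0.4,"twist": 0},
    {"tx": 0,"ty": 0,"tz": 0.4,"twist": 0},
    {"tx": 0,"ty": 0,"tz": 0.4,"twist": 0},
    {"tx": 0,"ty": 0,"tz": 0.4,"twist": 0},
    {"tx": 0,"ty": 0,"tz": 0.4,"twist": 0},
    {"tx": 0,"ty": 0,"tz": 0.4,"twist": 0}
  ]
}}

```text
t: 8.57
eef_pos: [0.5034, -0.0687, 0.1067]
ee_rot: [3.139, 0.002, 2.364]
force: [-0.1, -0.4, 0.6]
width: 0.0874
gripper_force: 0.0
```

Run:
```python
from fit import *
from plan import plan
plan([[0.506,-0.068,0.007,2.363]])
print(get_state()['q'])
save('scene','s3');save('top','t3')
for c in('scene','top'):
    for x in spot_point('leg',c)[:1]: print(c,x['uv'],atz(c,x['uv'],.02))
for x in spot_point('clamp_knob','scene')[:2]: print(x['score'],atz('scene',x['uv'],.136))
s=cv2.imread('pics/s3.png');t=cv2.imread('pics/t3.png')
c=lambda im,x,y:cv2.resize(im[y:y+100,x:x+100],(400,400),interpolation=cv2.INTER_CUBIC)
cv2.imwrite('pics/m3.png',np.hstack([c(s,250,190),c(s,180,220)]))
```

```text
[0.506, -0.068, 0.007, 2.363] tx -0.0054 ty 0.0092 tz 0.3988 twist 0.0002 rows 2.4
now 8.57 [ 0.5034 -0.0687  0.1067] [3.139 0.002 2.364] [-0.1 -0.4  0.6] 0.0874 0.0
[ 0.2517  0.1989 -0.5159  0.0004 -0.8523 -2.6006]
scene [309.0, 250.5] [ 0.4633 -0.021   0.02  ]
top [291.1, 240.0] [ 0.484  -0.0325  0.02  ]
0.73 [0.5583 0.1161 0.136 ]
```

View pics/m3.png

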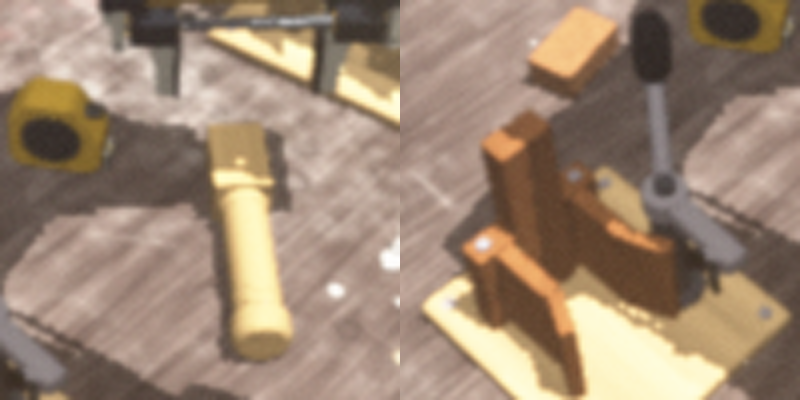

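The clamp is open (arm pointing to −x) and the fingers are on either side of the head. I'll descend and grip.

Call:
{"name": "arm_command", "arguments": {
  "commands": [
    {"tx": -0.005,"ty": 0.009,"tz": 0.13,"twist": 0},
    {"tx": -0.005,"ty": 0.009,"tz": 0.27,"twist": 0},
    {"tx": -0.005,"ty": 0.009,"tz": 0.35,"twist": 0},
    {"tx": -0.005,"ty": 0.009,"tz": 0.394,"twist": 0},
    {"tx": -0.005,"ty": 0.009,"tz": 0.394,"twist": 0},
    {"tx": -0.005,"ty": 0.009,"tz": 0.394,"twist": 0},
    {"tx": -0.005,"ty": 0.009,"tz": 0.394,"twist": 0},
    {"tx": -0.005,"ty": 0.009,"tz": 0.394,"twist": 0}
  ]
}}

```text
t: 9.48
eef_pos: [0.5054, -0.0681, 0.0073]
ee_rot: [3.14, 0.001, 2.364]
force: [1.0, 0.4, 1.4]
width: 0.0876
gripper_force: 0.0
```

Call:
{"name": "arm_command", "arguments": {
  "commands": [
    {"tx": 0,"ty": 0,"tz": 0,"twist": 0},
    {"tx": 0,"ty": 0,"tz": 0,"twist": 0},
    {"tx": 0,"ty": 0,"tz": 0,"twist": 0},
    {"tx": 0,"ty": 0,"tz": 0,"twist": 0},
    {"tx": 0,"ty": 0,"tz": 0,"twist": 0},
    {"tx": 0,"ty": 0,"tz": 0,"twist": 0},
    {"tx": 0,"ty": 0,"tz": 0,"twist": 0},
    {"tx": 0,"ty": 0,"tz": 0,"twist": 0}
  ],
  "claw": 0,
  "grip_force": 20
}}

```text
t: 10.15
eef_pos: [0.5043, -0.0683, 0.006]
ee_rot: [-3.141, -0.0, 2.363]
force: [-0.6, -1.0, 0.9]
width: 0.0397
gripper_force: 20.4
```

Call:
{"name": "arm_command", "arguments": {
  "commands": [
    {"tx": 0,"ty": 0,"tz": 0,"twist": 0},
    {"tx": 0,"ty": 0,"tz": 0,"twist": 0},
    {"tx": 0,"ty": 0,"tz": -0.05,"twist": 0},
    {"tx": 0,"ty": 0,"tz": -0.15,"twist": 0},
    {"tx": 0,"ty": 0,"tz": -0.3,"twist": 0},
    {"tx": 0,"ty": 0,"tz": -0.45,"twist": 0},
    {"tx": 0,"ty": 0,"tz": -0.6,"twist": 0},
    {"tx": 0,"ty": 0,"tz": -0.75,"twist": 0}
  ]
}}

```text
t: 10.82
eef_pos: [0.5037, -0.0683, 0.1952]
ee_rot: [-3.141, -0.0, 2.363]
force: [1.4, 1.3, -1.0]
width: 0.0401
gripper_force: 19.8
```

Run:
```python
from fit import *
from plan import plan
plan([])
save('scene','s4')
s=cv2.imread('pics/s4.png')
for x in spot_point('leg','scene')[:2]: print(x)
cv2.imwrite('pics/m4.png',cv2.resize(s[120:300,200:400],(800,600)[:1]+(720,))[:600])
```

```text
now 10.82 [ 0.5037 -0.0683  0.1952] [-3.141 -0.     2.363] [ 1.4  1.3 -1. ] 0.0401 19.8
{'uv': [315.9, 199.7], 'score': 0.65}
```

View pics/m4.png

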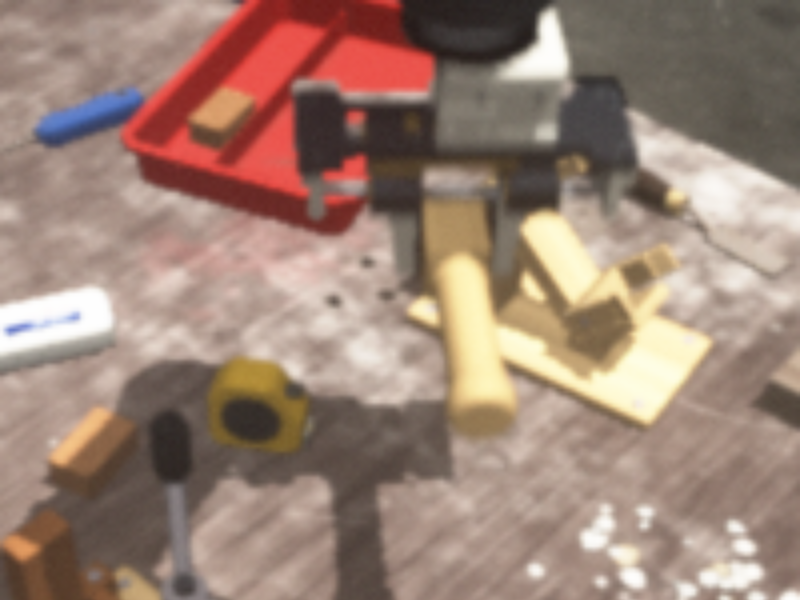

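The leg is held by the head with the foot toward the camera (foot end ≈ (320,224) in the full picture). Next: the tilt and path into the rest.

Run:
```python
from fit import *
from plan import plan
d=np.array([.712,-.702])
for sg in(.045,.055,.065):
  for th in(-.1,0,.1,.3,.6):
    p=[*(np.array([.5037,-.0683])-d*(sg+.09)*np.cos(th)),.209-(sg+.09)*np.sin(th)]
    print(sg,th,proj('scene',p))
# rest path: leg middle m (rest x,z), angle a, grasp at leg coords (sg,+.005 perp) ; TCP 19mm below grasp
R=np.array([.5307,-.245]);yr=.133;sg=.055;pg=.005
def tcp(c,a,lift=0):
    u=np.array([np.cos(a),np.sin(a)]);n=np.array([-u[1],u[0]])
    Tt=np.array([.0747,.1715]); m=Tt-c*u+.020*n; g=m+sg*u+pg*n
    return [round(v,4) for v in (R[0]+np.cos(yr)*g[0],R[1]+np.sin(yr)*g[0],g[1]-.019+lift,yr-np.pi)]
W=[tcp(.074,0,.08),tcp(.074,0,.01)]+[tcp(.074,a*np.pi/180) for a in(0,8,16,24,32,40,45)]
plan([[.5037,-.0683,.29,2.363],]+W)
```

```text
0.045 -0.1 [318.8961 215.094 ]
0.045 0 [318.5085 219.7065]
0.045 0.1 [318.0681 223.7888]
0.045 0.3 [317.0594 230.2335]
0.045 0.6 [315.3436 235.4012]
0.055 -0.1 [319.398 217.986]
0.055 0 [318.9722 222.9505]
0.055 0.1 [318.4897 227.3287]
0.055 0.3 [317.3886 234.1926]
0.055 0.6 [315.5266 239.578 ]
0.065 -0.1 [319.9096 220.9344]
0.065 0 [319.4442 226.2518]
0.065 0.1 [318.918 230.924]
0.065 0.3 [317.7216 238.1967]
0.065 0.6 [315.7105 243.7742]
[0.5037, -0.0683, 0.29, 2.363] tx 0.0113 ty -0.0124 tz -0.3602 twist 0.0004 rows 2.2
[np.float64(0.5859), np.float64(-0.2376), np.float64(0.2575), -3.0086] tx -0.7097 ty -0.2512 tz 0.1300 twist -0.2902 rows 7.3
[np.float64(0.5859), np.float64(-0.2376), np.float64(0.1875), -3.0086] tx -0.0000 ty 0.0000 tz 0.2800 twist -0.0000 rows 1.7
[np.float64(0.5859), np.float64(-0.2376), np.float64(0.1775), -3.0086] tx -0.0000 ty 0.0000 tz 0.0400 twist -0.0000 rows 0.2
[np.float64(0.5826), np.float64(-0.2381), np.float64(0.1746), -3.0086] tx 0.0133 ty -0.0002 tz 0.0116 twist -0.0000 rows 0.1
[np.float64(0.5798), np.float64(-0.2384), np.float64(0.1713), -3.0086] tx 0.0113 ty 0.0003 tz 0.0132 twist -0.0000 rows 0.1
[np.float64(0.5775), np.float64(-0.2387), np.float64(0.1676), -3.0086] tx 0.0093 ty 0.0000 tz 0.0148 twist -0.0000 rows 0.1
[np.float64(0.5756), np.float64(-0.239), np.float64(0.1636), -3.0086] tx 0.0077 ty -0.0002 tz 0.0160 twist -0.0000 rows 0.1
[np.float64(0.5744), np.float64(-0.2392), np.float64(0.1594), -3.0086] tx 0.0049 ty -0.0002 tz 0.0168 twist -0.0000 rows 0.1
[np.float64(0.5739), np.float64(-0.2392), np.float64(0.1567), -3.0086] tx 0.0020 ty 0.0003 tz 0.0108 twist -0.0000 rows 0.1
now 10.92 [ 0.5079 -0.0681  0.2   ] [3.133 0.007 2.364] [ 0.9 -0.1 -2.6] 0.0402 19.8
```

Call:
{"name": "arm_command", "arguments": {
  "commands": [
    {"tx": 0,"ty": 0,"tz": -0.15,"twist": 0},
    {"tx": 0,"ty": 0,"tz": -0.3,"twist": 0},
    {"tx": -0.7,"ty": -0.264,"tz": -0.3,"twist": -0.29},
    {"tx": -0.7,"ty": -0.264,"tz": -0.3,"twist": -0.29},
    {"tx": -0.7,"ty": -0.264,"tz": -0.3,"twist": -0.29},
    {"tx": -0.7,"ty": -0.264,"tz": -0.3,"twist": -0.29},
    {"tx": -0.7,"ty": -0.264,"tz": -0.3,"twist": -0.29},
    {"tx": -0.7,"ty": -0.264,"tz": -0.3,"twist": -0.29}
  ]
}}

```text
t: 11.58
eef_pos: [0.584, -0.2428, 0.2659]
ee_rot: [-3.141, -0.003, 3.073]
force: [0.1, 1.4, -0.3]
width: 0.0402
gripper_force: 19.8
```

Call:
{"name": "arm_command", "arguments": {
  "commands": [
    {"tx": 0,"ty": 0,"tz": 0,"twist": 0},
    {"tx": 0,"ty": 0,"tz": 0,"twist": 0},
    {"tx": 0,"ty": 0,"tz": 0,"twist": 0},
    {"tx": 0,"ty": 0,"tz": 0,"twist": 0},
    {"tx": 0,"ty": 0,"tz": 0,"twist": 0},
    {"tx": 0,"ty": 0,"tz": 0,"twist": 0},
    {"tx": 0,"ty": 0,"tz": 0,"twist": 0},
    {"tx": 0,"ty": 0,"tz": 0,"twist": 0}
  ]
}}

```text
t: 12.25
eef_pos: [0.5828, -0.2377, 0.2689]
ee_rot: [3.142, 0.0, 3.07]
force: [0.6, -0.6, -0.9]
width: 0.0401
gripper_force: 19.8
```

```bash
python3 plan.py '[[0.5859,-0.2376,0.2575,-3.0086],[0.5859,-0.2376,0.1875,-3.0086]]'
```

```text
[0.5859, -0.2376, 0.2575, -3.0086] tx -0.0125 ty 0.0014 tz 0.0454 twist -0.0652 rows 1.6
[0.5859, -0.2376, 0.1875, -3.0086] tx -0.0000 ty 0.0000 tz 0.2800 twist -0.0000 rows 1.7
now 12.25 [ 0.5828 -0.2377  0.2689] [3.142 0.    3.07 ] [ 0.6 -0.6 -0.9] 0.0401 19.8
```

Call:
{"name": "arm_command", "arguments": {
  "commands": [
    {"tx": -0.012,"ty": 0.001,"tz": 0,"twist": -0.065},
    {"tx": -0.012,"ty": 0.001,"tz": 0.05,"twist": -0.065},
    {"tx": -0.012,"ty": 0.001,"tz": 0.15,"twist": -0.065},
    {"tx": -0.012,"ty": 0.001,"tz": 0.25,"twist": -0.065},
    {"tx": -0.012,"ty": 0.001,"tz": 0.326,"twist": -0.065},
    {"tx": -0.012,"ty": 0.001,"tz": 0.326,"twist": -0.065},
    {"tx": -0.012,"ty": 0.001,"tz": 0.326,"twist": -0.065},
    {"tx": -0.012,"ty": 0.001,"tz": 0.326,"twist": -0.065}
  ]
}}

```text
t: 12.92
eef_pos: [0.5866, -0.2384, 0.1886]
ee_rot: [-3.141, 0.001, -3.009]
force: [0.1, -0.1, -0.4]
width: 0.0403
gripper_force: 19.8
```

Run:
```python
from fit import *
from plan import plan
plan([[.5859,-.2376,.1775,-3.0086]])
save('scene','s5')
s=cv2.imread('pics/s5.png')
cv2.imwrite('pics/m5.png',cv2.resize(s[100:240,280:440],(685,600),interpolation=cv2.INTER_CUBIC))
```

```text
[0.5859, -0.2376, 0.1775, -3.0086] tx 0.0022 ty 0.0035 tz 0.0442 twist -0.0001 rows 0.3
now 12.92 [ 0.5866 -0.2384  0.1886] [-3.141  0.001 -3.009] [ 0.1 -0.1 -0.4] 0.0403 19.8
```

View pics/m5.png

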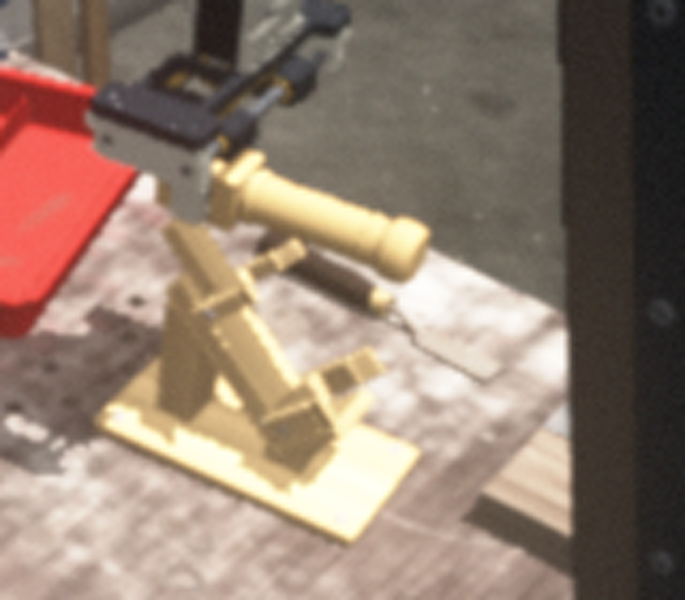

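The side view shows the leg horizontal with its head just above the tongue's upper end. I'll lower with a light grip so the leg turns about the tongue tip.

Call:
{"name": "arm_command", "arguments": {
  "commands": [
    {"tx": 0.002,"ty": 0.003,"tz": 0.022,"twist": 0},
    {"tx": 0.002,"ty": 0.003,"tz": 0.044,"twist": 0},
    {"tx": 0.009,"ty": 0.003,"tz": 0.05,"twist": 0},
    {"tx": 0.015,"ty": 0.003,"tz": 0.056,"twist": 0},
    {"tx": 0.021,"ty": 0.003,"tz": 0.062,"twist": 0},
    {"tx": 0.027,"ty": 0.003,"tz": 0.069,"twist": 0},
    {"tx": 0.032,"ty": 0.003,"tz": 0.076,"twist": 0},
    {"tx": 0.036,"ty": 0.003,"tz": 0.084,"twist": 0}
  ],
  "grip_force": 6
}}

```text
t: 13.63
eef_pos: [0.5766, -0.2386, 0.1661]
ee_rot: [-3.141, 0.0, -3.009]
force: [-0.1, -0.1, 0.3]
width: 0.0397
gripper_force: 6.0
```

```bash
cat > look.py <<'E'
from fit import *
from plan import plan
import sys
plan([]);print('q',np.round(get_state()['q'],2))
n=sys.argv[1];save('scene',n);save('top','t'+n)
for c in('scene',):
    for x in regions_of('leg',c)[:1]:
        ys,xs=np.nonzero(x['region']);r=cv2.minAreaRect(np.c_[xs,ys].astype(np.float32));print(c,round(x['score'],2),x['rect'],np.round(cv2.boxPoints(r)).tolist())
E
python3 look.py s6
python3 - <<'E'
import sys;sys.path.insert(0,'.')
from fit import *
# predicted foot end centre vs tilt, grasp at leg +55
g=np.array([.5783,-.2390]);gz=.1674+.019;y=.133
for a in(0,15,30,45,60,90):
    a=np.radians(a);u=np.array([np.cos(a),np.sin(a)]);n=np.array([-u[1],u[0]]);v=-.145*u-.005*n
    print(round(np.degrees(a)),proj('scene',[g[0]+np.cos(y)*v[0],g[1]+np.sin(y)*v[0],gz+v[1]]))
E
```

```text
now 13.63 [ 0.5766 -0.2386  0.1661] [-3.141  0.    -3.009] [-0.1 -0.1  0.3] 0.0397 6.0
q [-0.08  0.32 -0.19  0.   -1.06 -1.36]
scene 0.97 [318.2, 144.1, 374.5, 189.0] [[319.0, 152.0], [331.0, 137.0], [376.0, 178.0], [363.0, 192.0]]
0 [377.9047 167.7762]
15 [373.4575 177.8484]
30 [366.3866 185.3394]
45 [357.3823 189.9478]
60 [347.1585 191.6101]
90 [325.6996 186.6664]
```

Tilt is about 28°, as planned. I'll finish the arc.

Call:
{"name": "arm_command", "arguments": {
  "commands": [
    {"tx": 0.004,"ty": 0,"tz": 0.008,"twist": 0},
    {"tx": 0.006,"ty": 0,"tz": 0.016,"twist": 0},
    {"tx": 0.008,"ty": 0,"tz": 0.024,"twist": 0},
    {"tx": 0.01,"ty": 0,"tz": 0.03,"twist": 0},
    {"tx": 0.011,"ty": 0,"tz": 0.036,"twist": 0},
    {"tx": 0.011,"ty": 0,"tz": 0.036,"twist": 0},
    {"tx": 0.011,"ty": 0,"tz": 0.036,"twist": 0},
    {"tx": 0.011,"ty": 0,"tz": 0.036,"twist": 0}
  ]
}}

```text
t: 14.45
eef_pos: [0.5739, -0.2389, 0.1568]
ee_rot: [3.141, -0.0, -3.009]
force: [-0.3, 0.0, -0.8]
width: 0.04
gripper_force: 6.0
```

```bash
python3 look.py s7;  python3 - <<'E'
from fit import *
s=cv2.imread('pics/s7.png')
cv2.imwrite('pics/m7.png',cv2.resize(s[120:220,290:400],(660,600),interpolation=cv2.INTER_CUBIC))
E
```

```text
now 14.45 [ 0.5739 -0.2389  0.1568] [ 3.141 -0.    -3.009] [-0.3  0.  -0.8] 0.04 6.0
q [-0.08  0.32 -0.21 -0.   -1.04 -1.36]
scene 0.6 [328.7, 149.3, 366.2, 195.9] [[325.0, 155.0], [339.0, 147.0], [364.0, 191.0], [351.0, 199.0]]
```

View pics/m7.png

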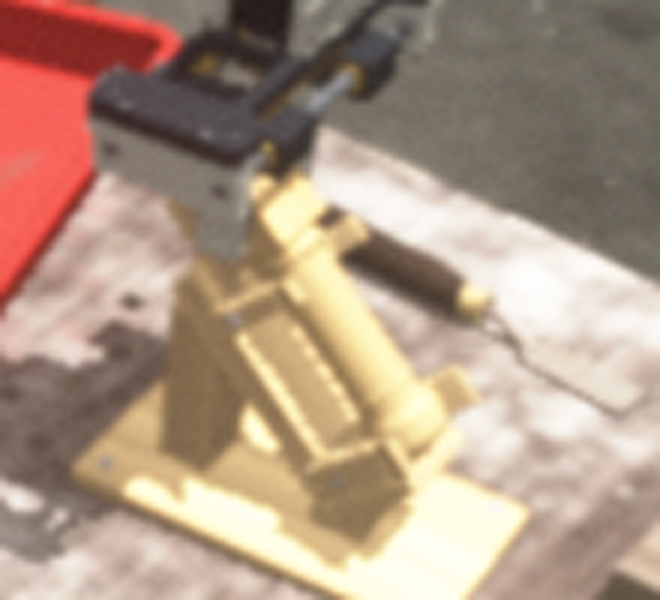

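The leg lies almost in the rest, perhaps a little toward the far cheek. I'll release it and let it settle home.

Call:
{"name": "arm_command", "arguments": {
  "commands": [
    {"tx": 0,"ty": 0,"tz": 0,"twist": 0},
    {"tx": 0,"ty": 0,"tz": 0,"twist": 0},
    {"tx": 0,"ty": 0,"tz": 0,"twist": 0},
    {"tx": 0,"ty": 0,"tz": 0,"twist": 0},
    {"tx": 0,"ty": 0,"tz": 0,"twist": 0},
    {"tx": 0,"ty": 0,"tz": 0,"twist": 0},
    {"tx": 0,"ty": 0,"tz": 0,"twist": 0},
    {"tx": 0,"ty": 0,"tz": 0,"twist": 0}
  ],
  "claw": 0.75
}}

```text
t: 15.27
eef_pos: [0.574, -0.2389, 0.1571]
ee_rot: [3.142, -0.0, -3.009]
force: [-0.7, -0.3, 0.6]
width: 0.0658
gripper_force: 0.0
```

```bash
python3 look.py s8;  python3 - <<'E'
from fit import *
s=cv2.imread('pics/s8.png');t=cv2.imread('pics/ts8.png')
cv2.imwrite('pics/m8.png',cv2.resize(s[120:220,290:400],(660,600),interpolation=cv2.INTER_CUBIC))
x=[.5307,-.245,.133];k=.70711
L=lambda a,p,y:w(x,(.004+k*a-k*p,y,.129+k*a+k*p))
for nm,l in(('foot end axis',(-.09,0,0)),('foot edge near',(-.09,0,.02)),('far',(-.09,0,-.02)),('top',(-.09,.02,0)),('head bottom-end topedge near',(.03,.02,.02)),('far',(.03,.02,-.02)),('head end top near',(.09,.02,.02)),('far',(.09,.02,-.02))):
    p=proj('scene',L(*l));print(nm,np.round(p,1),'crop',np.round((p-[290,120])*6))
E
```

```text
now 15.27 [ 0.574  -0.2389  0.1571] [ 3.142 -0.    -3.009] [-0.7 -0.3  0.6] 0.0658 0.0
q [-0.08  0.32 -0.21 -0.   -1.04 -1.36]
scene 0.96 [328.0, 148.8, 362.8, 195.5] [[324.0, 156.0], [339.0, 147.0], [365.0, 193.0], [350.0, 202.0]]
foot end axis [359.2 195. ] crop [415. 450.]
foot edge near [356.  198.7] crop [396. 472.]
far [362.4 191.4] crop [434. 429.]
top [364.3 193.3] crop [446. 440.]
head bottom-end topedge near [338.3 162.4] crop [290. 254.]
far [345.3 155.6] crop [332. 214.]
head end top near [326.5 144.5] crop [219. 147.]
far [333.9 138.1] crop [263. 109.]
```

View pics/m8.png

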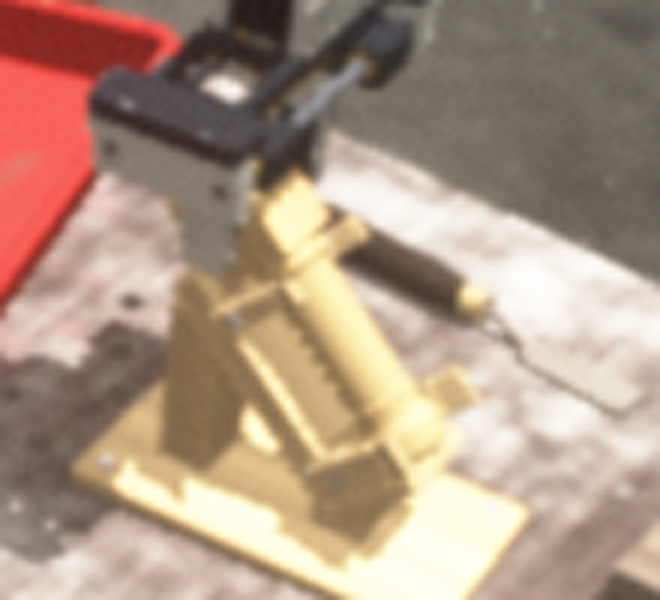

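The leg lies home: the head's shoulder edge is at crop (285,255)–(330,215) against a predicted (290,254)–(332,214). I'll regrip the head and refine the jig pose for the tight fit.

Call:
{"name": "arm_command", "arguments": {
  "commands": [
    {"tx": 0,"ty": 0,"tz": 0,"twist": 0},
    {"tx": 0,"ty": 0,"tz": 0,"twist": 0},
    {"tx": 0,"ty": 0,"tz": 0,"twist": 0},
    {"tx": 0,"ty": 0,"tz": 0,"twist": 0},
    {"tx": 0,"ty": 0,"tz": 0,"twist": 0},
    {"tx": 0,"ty": 0,"tz": 0,"twist": 0},
    {"tx": 0,"ty": 0,"tz": 0,"twist": 0},
    {"tx": 0,"ty": 0,"tz": 0,"twist": 0}
  ],
  "claw": 0,
  "grip_force": 8
}}

```text
t: 16.08
eef_pos: [0.574, -0.2389, 0.1571]
ee_rot: [3.142, 0.0, -3.009]
force: [0.0, 0.6, 0.7]
width: 0.0404
gripper_force: 8.0
```

Run:
```python
from fit import *
from plan import plan
S=lambda x,y:(180+(x-400)/4,220+y/4)
o=[('scene',(.02,.018,.152),S(503,165)),('scene',(.02,-.018,.152),S(553,128)),('scene',(.073,.063,.012),S(425,305)),('scene',(-.097,-.087,.012),S(790,315))]
print(fit(o,[.52,.226,0]))
T=lambda x,y:(175+(x-400)/4,197+y/4)
o2=[('top',(.073,.063,.012),T(467,43)),('top',(.073,-.087,.012),T(651,42)),('top',(-.097,-.087,.012),T(652,255)),('top',(-.097,.063,.012),T(467,257)),
 ('top',(.02,.018,.152),T(484,83)),('top',(.02,-.018,.152),T(531,83))]
print(fit(o2,[.52,.226,0]));print(fit(o+o2,[.52,.226,0]))
plan([[.574,-.239,.30,-3.009],[.49,-.03,.30,-1.9],[.4,.2255,.3,0]])
```

```text
(array([0.5174, 0.2276, 0.0051]), array([-0.1866, -0.2853,  0.235 , -0.3433, -1.3013,  0.2165,  1.1271,
        0.2287]))
(array([ 0.5224,  0.2239, -0.0035]), array([ 0.4674,  0.4252,  0.4588, -0.2991,  0.1655, -0.7499, -0.6356,
       -0.3394, -0.6106,  0.5411,  0.1161,  0.2812]))
(array([ 0.5207,  0.2253, -0.002 ]), array([-0.2528, -1.7747,  0.1989, -1.7052, -1.2451, -1.4014,  0.8152,
       -0.8342, -0.0123,  1.0049, -0.011 ,  0.2101, -0.2316, -0.2197,
       -1.0434,  0.2646, -1.1234,  1.1749, -0.3935,  0.8958]))
[0.574, -0.239, 0.3, -3.009] tx -0.0000 ty -0.0005 tz -0.5717 twist -0.0001 rows 3.4
[0.49, -0.03, 0.3, -1.9] tx 0.2225 ty 0.8731 tz -0.0000 twist -0.3530 rows 8.9
[0.4, 0.2255, 0.3, 0] tx -0.8507 ty 0.6711 tz -0.0000 twist -0.6048 rows 15.2
now 16.08 [ 0.574  -0.2389  0.1571] [ 3.142  0.    -3.009] [0.  0.6 0.7] 0.0404 8.0
```

Call:
{"name": "arm_command", "arguments": {
  "commands": [
    {"tx": 0,"ty": 0,"tz": -0.03,"twist": 0},
    {"tx": 0,"ty": 0,"tz": -0.08,"twist": 0},
    {"tx": 0,"ty": 0,"tz": -0.18,"twist": 0},
    {"tx": 0,"ty": 0,"tz": -0.3,"twist": 0},
    {"tx": 0,"ty": 0,"tz": -0.42,"twist": 0},
    {"tx": 0,"ty": 0,"tz": -0.5,"twist": 0},
    {"tx": 0,"ty": 0,"tz": -0.57,"twist": 0},
    {"tx": 0,"ty": 0,"tz": -0.57,"twist": 0}
  ]
}}

```text
t: 16.75
eef_pos: [0.5753, -0.2396, 0.3045]
ee_rot: [-3.139, 0.006, -3.009]
force: [-0.1, -0.7, -1.0]
width: 0.0403
gripper_force: 8.0
```

Call:
{"name": "arm_command", "arguments": {
  "commands": [
    {"tx": 0.03,"ty": 0.12,"tz": 0,"twist": -0.06},
    {"tx": 0.07,"ty": 0.26,"tz": 0,"twist": -0.12},
    {"tx": 0.1,"ty": 0.4,"tz": 0,"twist": -0.16},
    {"tx": 0.13,"ty": 0.52,"tz": 0,"twist": -0.2},
    {"tx": 0.16,"ty": 0.64,"tz": 0,"twist": -0.24},
    {"tx": 0.19,"ty": 0.76,"tz": 0,"twist": -0.28},
    {"tx": 0.21,"ty": 0.82,"tz": 0,"twist": -0.32},
    {"tx": 0.2225,"ty": 0.87,"tz": 0,"twist": -0.35}
  ]
}}

```text
t: 17.42
eef_pos: [0.4889, -0.0292, 0.2994]
ee_rot: [3.141, 0.0, -2.002]
force: [0.1, -0.2, -2.1]
width: 0.0403
gripper_force: 8.0
```

```bash
python3 look.py s9; python3 plan.py '[[0.40,0.15,0.3,-1.0],[0.385,0.2253,0.3,0]]'
```

```text
now 17.42 [ 0.4889 -0.0292  0.2994] [ 3.141  0.    -2.002] [ 0.1 -0.2 -2.1] 0.0403 8.0
q [ 0.34  0.01 -0.26 -0.   -1.3  -0.77]
scene 0.93 [290.0, 145.5, 353.5, 190.6] [[288.0, 155.0], [297.0, 141.0], [354.0, 177.0], [345.0, 192.0]]
[0.4, 0.15, 0.3, -1.0] tx -0.4998 ty 0.6303 tz -0.0019 twist -0.3211 rows 8.1
[0.385, 0.2253, 0.3, 0] tx -0.2859 ty -0.1123 tz -0.0000 twist -0.3183 rows 8.0
now 17.57 [ 0.4897 -0.03    0.2995] [ 3.141  0.    -2.009] [ 0.   0.  -1.2] 0.0402 8.0
```

Call:
{"name": "arm_command", "arguments": {
  "commands": [
    {"tx": -0.07,"ty": 0.09,"tz": 0,"twist": -0.04},
    {"tx": -0.14,"ty": 0.18,"tz": 0,"twist": -0.08},
    {"tx": -0.21,"ty": 0.27,"tz": 0,"twist": -0.12},
    {"tx": -0.28,"ty": 0.36,"tz": 0,"twist": -0.16},
    {"tx": -0.35,"ty": 0.45,"tz": 0,"twist": -0.2},
    {"tx": -0.41,"ty": 0.52,"tz": 0,"twist": -0.24},
    {"tx": -0.46,"ty": 0.58,"tz": 0,"twist": -0.28},
    {"tx": -0.5,"ty": 0.63,"tz": 0,"twist": -0.32}
  ]
}}

```text
t: 18.23
eef_pos: [0.4003, 0.15, 0.2994]
ee_rot: [3.141, 0.0, -1.007]
force: [1.1, -0.0, -0.9]
width: 0.04
gripper_force: 8.0
```

Call:
{"name": "arm_command", "arguments": {
  "commands": [
    {"tx": -0.04,"ty": -0.014,"tz": 0,"twist": -0.04},
    {"tx": -0.08,"ty": -0.028,"tz": 0,"twist": -0.08},
    {"tx": -0.12,"ty": -0.042,"tz": 0,"twist": -0.12},
    {"tx": -0.16,"ty": -0.056,"tz": 0,"twist": -0.16},
    {"tx": -0.2,"ty": -0.07,"tz": 0,"twist": -0.2},
    {"tx": -0.24,"ty": -0.084,"tz": 0,"twist": -0.24},
    {"tx": -0.27,"ty": -0.1,"tz": 0,"twist": -0.28},
    {"tx": -0.286,"ty": -0.112,"tz": 0,"twist": -0.32}
  ]
}}

```text
t: 18.9
eef_pos: [0.3865, 0.225, 0.2992]
ee_rot: [3.141, 0.001, -0.007]
force: [0.9, 0.1, -1.4]
width: 0.0402
gripper_force: 8.0
```

Call:
{"name": "arm_command", "arguments": {
  "commands": [
    {"tx": 0,"ty": 0,"tz": 0,"twist": -0.02},
    {"tx": 0,"ty": 0,"tz": 0,"twist": -0.02},
    {"tx": 0,"ty": 0,"tz": 0,"twist": -0.02},
    {"tx": 0,"ty": 0,"tz": 0,"twist": -0.02},
    {"tx": 0,"ty": 0,"tz": 0,"twist": -0.02},
    {"tx": 0,"ty": 0,"tz": 0,"twist": -0.02},
    {"tx": 0,"ty": 0,"tz": 0,"twist": -0.02},
    {"tx": 0,"ty": 0,"tz": 0,"twist": -0.02}
  ]
}}

```text
t: 19.57
eef_pos: [0.3863, 0.2247, 0.2996]
ee_rot: [-3.142, -0.0, 0.053]
force: [0.4, -0.1, -1.5]
width: 0.04
gripper_force: 8.0
```

```bash
python3 look.py s10
python3 - <<'E'
from fit import *
from plan import plan
s=get_state();e=s['eef_pos'];y=s['ee_rot'][2]+np.pi
for deg in(30,45,60,75):
    a=np.radians(deg);u=np.array([np.cos(a),np.sin(a)]);n=np.array([-u[1],u[0]])
    for sg in (-.09,.09):
        v=(sg-.061)*u-.005*n;print(deg,sg,np.round(proj('scene',[e[0]+np.cos(y)*v[0],e[1]+np.sin(y)*v[0],e[2]+.019+v[1]]),1))
E
```

```text
now 19.57 [0.3863 0.2247 0.2996] [-3.142 -0.     0.053] [ 0.4 -0.1 -1.5] 0.04 8.0
q [ 0.97 -0.07 -0.34  0.   -1.31  0.65]
scene 0.64 [215.0, 227.6, 279.8, 259.8] [[215.0, 254.0], [271.0, 225.0], [283.0, 247.0], [227.0, 277.0]]
30 -0.09 [212.4 235.6]
30 0.09 [269.8 243.9]
45 -0.09 [222.7 251.8]
45 0.09 [268.1 240.1]
60 -0.09 [234.8 267.1]
60 0.09 [265.6 236.2]
75 -0.09 [248.4 281. ]
75 0.09 [262.6 232.6]
```

Still tilted about 45°, foot toward the fence side. I'll square up the yaw, back off and lower in front of the mouth.

```bash
python3 plan.py '[[0.35,0.2253,0.3,0],[0.35,0.2253,0.1275,0],[0.4137,0.2253,0.1275,0]]'
```

```text
[0.35, 0.2253, 0.3, 0] tx -0.1446 ty -0.0096 tz -0.0016 twist 0.0170 rows 0.9
[0.35, 0.2253, 0.1275, 0] tx 0.0000 ty 0.0000 tz 0.6900 twist -0.0000 rows 4.1
[0.4137, 0.2253, 0.1275, 0] tx 0.2548 ty 0.0000 tz -0.0000 twist -0.0000 rows 1.5
now 19.72 [0.3862 0.2248 0.2996] [-3.142 -0.     0.053] [-0.7 -0.3 -2. ] 0.04 8.0
```

Call:
{"name": "arm_command", "arguments": {
  "commands": [
    {"tx": -0.08,"ty": -0.006,"tz": 0,"twist": 0.017},
    {"tx": -0.145,"ty": -0.01,"tz": 0,"twist": 0.017},
    {"tx": -0.145,"ty": -0.01,"tz": 0.12,"twist": 0.017},
    {"tx": -0.145,"ty": -0.01,"tz": 0.26,"twist": 0.017},
    {"tx": -0.145,"ty": -0.01,"tz": 0.4,"twist": 0.017},
    {"tx": -0.145,"ty": -0.01,"tz": 0.54,"twist": 0.017},
    {"tx": -0.145,"ty": -0.01,"tz": 0.64,"twist": 0.017},
    {"tx": -0.145,"ty": -0.01,"tz": 0.688,"twist": 0.017}
  ]
}}

```text
t: 20.38
eef_pos: [0.3486, 0.2237, 0.1245]
ee_rot: [3.138, 0.003, -0.0]
force: [-0.1, -0.4, -0.9]
width: 0.04
gripper_force: 8.0
```

```bash
python3 plan.py '[[0.35,0.2253,0.1275,0],[0.4137,0.2253,0.1275,0]]'
python3 - <<'E'
from fit import *
save('scene','s11')
s=cv2.imread('pics/s11.png');cv2.imwrite('pics/m11.png',cv2.resize(s[200:330,160:330],(784,600),interpolation=cv2.INTER_CUBIC))
for x in regions_of('leg','scene')[:1]: print(x['score'],x['rect'])
E
```

```text
[0.35, 0.2253, 0.1275, 0] tx 0.0055 ty -0.0063 tz -0.0121 twist -0.0001 rows 0.1
[0.4137, 0.2253, 0.1275, 0] tx 0.2548 ty 0.0000 tz -0.0000 twist -0.0000 rows 1.5
now 20.38 [0.3486 0.2237 0.1245] [ 3.138e+00  3.000e-03 -0.000e+00] [-0.1 -0.4 -0.9] 0.04 8.0
0.68 [273.8, 301.2, 287.4, 328.6]
```

Call:
{"name": "arm_command", "arguments": {
  "commands": [
    {"tx": 0.04,"ty": -0.003,"tz": -0.006,"twist": 0},
    {"tx": 0.08,"ty": -0.003,"tz": -0.006,"twist": 0},
    {"tx": 0.12,"ty": -0.003,"tz": -0.006,"twist": 0},
    {"tx": 0.16,"ty": -0.003,"tz": -0.006,"twist": 0},
    {"tx": 0.2,"ty": -0.003,"tz": -0.006,"twist": 0},
    {"tx": 0.24,"ty": -0.003,"tz": -0.006,"twist": 0},
    {"tx": 0.26,"ty": -0.003,"tz": -0.006,"twist": 0},
    {"tx": 0.26,"ty": -0.003,"tz": -0.006,"twist": 0}
  ]
}}

```text
t: 21.15
eef_pos: [0.4161, 0.2261, 0.1289]
ee_rot: [3.141, 0.0, -0.001]
force: [-0.3, 0.2, -1.4]
width: 0.04
gripper_force: 8.0
```

```bash
python3 plan.py '[[0.4237,0.2253,0.1275,0]]'
python3 - <<'E'
from fit import *
import time
print(get_state()['moment'])
for i in range(3): grab_frame('scene');print(np.round(get_state()['force'],1))
print([ (x['score'],x['rect']) for x in regions_of('leg','scene')[:1]])
E
```

```text
[0.4237, 0.2253, 0.1275, 0] tx 0.0303 ty 0.0030 tz 0.0056 twist -0.0004 rows 0.2
now 21.15 [0.4161 0.2261 0.1289] [ 3.141e+00  0.000e+00 -1.000e-03] [-0.3  0.2 -1.4] 0.04 8.0
[-0.0741  0.2219  0.054 ]
[-0.5 -0.3 -1.3]
[-0.9 -0.4 -1.7]
[ 0.  -0.1 -2.6]
[]
```

Run:
```python
from fit import *
from plan import plan
e=get_state()['eef_pos']
for d in np.linspace(45,90,16):
    a=np.radians(d);gx=.020-.020*np.sin(a)-.151*np.cos(a)+.005*np.sin(a);gz=.022+.025*np.cos(a)+.151*np.sin(a)
    print(round(d),'x %.4f z %.4f'%(.5207+gx,gz-.019),'tx %.3f tz %.3f'%((.5207+gx-e[0])/.25,-(gz-.019-e[2])/.25))
```

```text
45 x 0.4233 z 0.1275 tx 0.035 tz 0.006
48 x 0.4285 z 0.1319 tx 0.056 tz -0.012
51 x 0.4340 z 0.1361 tx 0.078 tz -0.028
54 x 0.4398 z 0.1399 tx 0.101 tz -0.044
57 x 0.4459 z 0.1433 tx 0.125 tz -0.057
60 x 0.4522 z 0.1463 tx 0.151 tz -0.069
63 x 0.4588 z 0.1489 tx 0.177 tz -0.080
66 x 0.4656 z 0.1511 tx 0.204 tz -0.089
69 x 0.4726 z 0.1529 tx 0.232 tz -0.096
72 x 0.4798 z 0.1543 tx 0.261 tz -0.101
75 x 0.4871 z 0.1553 tx 0.290 tz -0.105
78 x 0.4946 z 0.1559 tx 0.320 tz -0.108
81 x 0.5023 z 0.1561 tx 0.351 tz -0.108
84 x 0.5100 z 0.1558 tx 0.382 tz -0.107
87 x 0.5178 z 0.1551 tx 0.413 tz -0.105
90 x 0.5257 z 0.1540 tx 0.445 tz -0.100
```

Call:
{"name": "arm_command", "arguments": {
  "commands": [
    {"tx": 0.035,"ty": 0.003,"tz": 0.002,"twist": 0},
    {"tx": 0.056,"ty": 0.003,"tz": -0.012,"twist": 0},
    {"tx": 0.078,"ty": 0.003,"tz": -0.028,"twist": 0},
    {"tx": 0.101,"ty": 0.003,"tz": -0.044,"twist": 0},
    {"tx": 0.125,"ty": 0.003,"tz": -0.057,"twist": 0},
    {"tx": 0.151,"ty": 0.003,"tz": -0.069,"twist": 0},
    {"tx": 0.151,"ty": 0.003,"tz": -0.069,"twist": 0},
    {"tx": 0.151,"ty": 0.003,"tz": -0.069,"twist": 0}
  ]
}}

```text
t: 22.02
eef_pos: [0.4534, 0.2255, 0.1464]
ee_rot: [-3.141, -0.001, -0.0]
force: [-0.6, -0.5, -2.1]
width: 0.0396
gripper_force: 8.0
```

```bash
python3 plan.py '[[0.5257,0.2253,0.154,0]]'
python3 - <<'E'
from fit import *
print(get_state()['moment'])
g=save('scene','s12')
for x in regions_of('leg','scene')[:1]:
    ys,xs=np.nonzero(x['region']);print(x['score'],x['rect'],np.round(cv2.boxPoints(cv2.minAreaRect(np.c_[xs,ys].astype(np.float32)))).tolist())
e=get_state()['eef_pos']
for deg in(45,60,75):
    a=np.radians(deg);u=np.array([-np.cos(a),np.sin(a)]);n=np.array([u[1],-u[0]])
    for sg in(-.09,.03,.09):
        v=(sg-.061)*u-.005*n;print(deg,sg,np.round(proj('scene',[e[0]+v[0],e[1],e[2]+.019+v[1]]),1))
E
```

```text
[0.5257, 0.2253, 0.154, 0] tx 0.2892 ty 0.0009 tz -0.0303 twist -0.0001 rows 1.7
now 22.02 [0.4534 0.2255 0.1464] [-3.141e+00 -1.000e-03 -0.000e+00] [-0.6 -0.5 -2.1] 0.0396 8.0
[-0.1022  0.1945 -0.0399]
0.57 [220.3, 272.5, 259.2, 298.6] [[219.0, 291.0], [256.0, 273.0], [260.0, 281.0], [223.0, 299.0]]
45 -0.09 [213.1 277.6]
45 0.03 [233.5 276. ]
45 0.09 [245.7 275.1]
60 -0.09 [222.8 291. ]
60 0.03 [235.9 279. ]
60 0.09 [243.8 271.9]
75 -0.09 [233.5 303.4]
75 0.03 [238.5 281.7]
75 0.09 [241.4 268.8]
```

The leg follows the turn (foot at ≈(221,295), matching 60°). I'll continue to upright.

Call:
{"name": "arm_command", "arguments": {
  "commands": [
    {"tx": 0.025,"ty": 0,"tz": -0.01,"twist": 0},
    {"tx": 0.05,"ty": 0,"tz": -0.019,"twist": 0},
    {"tx": 0.078,"ty": 0,"tz": -0.026,"twist": 0},
    {"tx": 0.107,"ty": 0,"tz": -0.031,"twist": 0},
    {"tx": 0.136,"ty": 0,"tz": -0.035,"twist": 0},
    {"tx": 0.166,"ty": 0,"tz": -0.038,"twist": 0},
    {"tx": 0.197,"ty": 0,"tz": -0.038,"twist": 0},
    {"tx": 0.228,"ty": 0,"tz": -0.037,"twist": 0}
  ]
}}

```text
t: 22.78
eef_pos: [0.5106, 0.2253, 0.1555]
ee_rot: [3.141, 0.0, -0.0]
force: [-1.8, 0.0, -1.1]
width: 0.0399
gripper_force: 8.0
```

Call:
{"name": "arm_command", "arguments": {
  "commands": [
    {"tx": 0.02,"ty": 0,"tz": 0.001,"twist": 0},
    {"tx": 0.04,"ty": 0,"tz": 0.003,"twist": 0},
    {"tx": 0.05,"ty": 0,"tz": 0.005,"twist": 0},
    {"tx": 0.056,"ty": 0,"tz": 0.007,"twist": 0},
    {"tx": 0.056,"ty": 0,"tz": 0.007,"twist": 0},
    {"tx": 0.056,"ty": 0,"tz": 0.007,"twist": 0},
    {"tx": 0.056,"ty": 0,"tz": 0.007,"twist": 0},
    {"tx": 0.056,"ty": 0,"tz": 0.007,"twist": 0}
  ]
}}

```text
t: 23.45
eef_pos: [0.5237, 0.2256, 0.154]
ee_rot: [-3.141, -0.0, 0.0]
force: [-0.3, -0.2, -1.5]
width: 0.0401
gripper_force: 8.0
```

```bash
cat > up.py <<'E'
from fit import *
from plan import plan
import sys
plan([[0.5257,0.2253,0.154,0],[0.5257,0.2253,0.144,0]])
print(np.round(get_state()['moment'],2))
for c in('scene','top'):
    save(c,sys.argv[1]+c)
    for x in regions_of('leg',c)[:1]:
        ys,xs=np.nonzero(x['region']);print(c,round(x['score'],2),x['rect'],np.round(cv2.boxPoints(cv2.minAreaRect(np.c_[xs,ys].astype(np.float32)))).tolist())
J=[.5207,.2253,0]
for l in((0,0,.012),(0,0,.192),(-.02,.02,.192),(-.02,-.02,.192),(-.02,.02,.132),(-.02,-.02,.132),(-.02,0,.012)): print(l,np.round(proj('scene',w(J,l)),1))
E
python3 up.py u1
```

```text
[0.5257, 0.2253, 0.154, 0] tx 0.0081 ty 0.0010 tz 0.0000 twist 0.0001 rows 0.0
[0.5257, 0.2253, 0.144, 0] tx 0.0000 ty 0.0000 tz 0.0400 twist -0.0000 rows 0.2
now 23.45 [0.5237 0.2256 0.154 ] [-3.141 -0.     0.   ] [-0.3 -0.2 -1.5] 0.0401 8.0
[-0.11  0.17 -0.  ]
scene 0.84 [210.8, 242.8, 231.1, 299.1] [[211.0, 243.0], [232.0, 243.0], [232.0, 299.0], [211.0, 299.0]]
top 0.73 [213.4, 204.6, 243.5, 258.6] [[209.0, 255.0], [232.0, 204.0], [245.0, 209.0], [221.0, 261.0]]
(0, 0, 0.012) [224.5 296.5]
(0, 0, 0.192) [215.7 247.6]
(-0.02, 0.02, 0.192) [214.3 258.1]
(-0.02, -0.02, 0.192) [229.2 247.4]
(-0.02, 0.02, 0.132) [217.7 276. ]
(-0.02, -0.02, 0.132) [231.8 265.3]
(-0.02, 0, 0.012) [229.9 301.4]
```

Leg is upright. I'll lower it onto the plate while pressing gently to the fence.

Call:
{"name": "arm_command", "arguments": {
  "commands": [
    {"tx": 0.006,"ty": 0,"tz": 0.006,"twist": 0},
    {"tx": 0.01,"ty": 0,"tz": 0.012,"twist": 0},
    {"tx": 0.014,"ty": 0,"tz": 0.018,"twist": 0},
    {"tx": 0.016,"ty": 0,"tz": 0.024,"twist": 0},
    {"tx": 0.016,"ty": 0,"tz": 0.03,"twist": 0},
    {"tx": 0.016,"ty": 0,"tz": 0.034,"twist": 0},
    {"tx": 0.016,"ty": 0,"tz": 0.036,"twist": 0},
    {"tx": 0.016,"ty": 0,"tz": 0.036,"twist": 0}
  ]
}}

```text
t: 24.32
eef_pos: [0.5276, 0.2254, 0.1446]
ee_rot: [3.141, 0.0, 0.0]
force: [-0.1, 0.2, -2.1]
width: 0.0401
gripper_force: 8.0
```

```bash
python3 up.py u2 | head -8
```

```text
[0.5257, 0.2253, 0.154, 0] tx -0.0076 ty 0.0002 tz -0.0376 twist 0.0000 rows 0.2
[0.5257, 0.2253, 0.144, 0] tx 0.0000 ty 0.0000 tz 0.0400 twist -0.0000 rows 0.2
now 24.32 [0.5276 0.2254 0.1446] [3.141 0.    0.   ] [-0.1  0.2 -2.1] 0.0401 8.0
[-0.15  0.54 -0.01]
scene 0.91 [207.3, 240.3, 232.4, 303.5] [[210.0, 241.0], [231.0, 241.0], [232.0, 301.0], [211.0, 301.0]]
top 0.52 [196.5, 227.3, 201.3, 233.9] [[194.0, 233.0], [194.0, 230.0], [202.0, 230.0], [202.0, 233.0]]
(0, 0, 0.012) [224.5 296.5]
(0, 0, 0.192) [215.7 247.6]
```

Call:
{"name": "arm_command", "arguments": {
  "commands": [
    {"tx": 0,"ty": 0,"tz": 0.004,"twist": 0},
    {"tx": 0,"ty": 0,"tz": 0.008,"twist": 0},
    {"tx": 0,"ty": 0,"tz": 0.012,"twist": 0},
    {"tx": 0,"ty": 0,"tz": 0.016,"twist": 0},
    {"tx": 0,"ty": 0,"tz": 0.016,"twist": 0},
    {"tx": 0.008,"ty": 0,"tz": 0.016,"twist": 0},
    {"tx": 0.012,"ty": 0,"tz": 0.016,"twist": 0},
    {"tx": 0.012,"ty": 0,"tz": 0.016,"twist": 0}
  ]
}}

```text
t: 25.18
eef_pos: [0.5321, 0.2257, 0.1424]
ee_rot: [-3.141, -0.003, 0.001]
force: [-0.7, -0.7, 5.8]
width: 0.0401
gripper_force: 8.0
```

```bash
python3 up.py u3 | sed -n 3,5p
```

```text
now 25.18 [0.5321 0.2257 0.1424] [-3.141 -0.003  0.001] [-0.7 -0.7  5.8] 0.0401 8.0
[-0.76  0.4   0.01]
scene 0.73 [208.8, 237.6, 234.7, 301.6] [[208.0, 239.0], [229.0, 239.0], [231.0, 302.0], [210.0, 303.0]]
```

Call:
{"name": "arm_command", "arguments": {
  "commands": [
    {"tx": 0.006,"ty": 0,"tz": -0.008,"twist": 0},
    {"tx": 0.01,"ty": 0,"tz": -0.008,"twist": 0},
    {"tx": 0.014,"ty": 0,"tz": -0.008,"twist": 0},
    {"tx": 0.018,"ty": 0,"tz": -0.008,"twist": 0},
    {"tx": 0.018,"ty": 0,"tz": -0.008,"twist": 0},
    {"tx": 0.018,"ty": 0,"tz": -0.008,"twist": 0},
    {"tx": 0.018,"ty": 0,"tz": -0.008,"twist": 0},
    {"tx": 0.018,"ty": 0,"tz": -0.008,"twist": 0}
  ]
}}

```text
t: 26.05
eef_pos: [0.5337, 0.2252, 0.1424]
ee_rot: [3.141, 0.003, 0.0]
force: [-7.7, 0.8, 3.2]
width: 0.0404
gripper_force: 8.0
```

```bash
python3 up.py u4
python3 - <<'E'
import cv2
s=cv2.imread('pics/u4scene.png');cv2.imwrite('pics/m12.png',cv2.resize(s[215:325,170:290],(654,600),interpolation=cv2.INTER_CUBIC))
E
```

```text
[0.5257, 0.2253, 0.154, 0] tx -0.0320 ty -0.0003 tz -0.0463 twist 0.0000 rows 0.3
[0.5257, 0.2253, 0.144, 0] tx 0.0000 ty 0.0000 tz 0.0400 twist -0.0000 rows 0.2
now 26.05 [0.5337 0.2252 0.1424] [3.141 0.003 0.   ] [-7.7  0.8  3.2] 0.0404 8.0
[0.23 2.98 0.12]
scene 0.91 [208.8, 243.1, 234.6, 302.8] [[208.0, 244.0], [228.0, 242.0], [233.0, 301.0], [213.0, 303.0]]
top 0.48 [242.3, 171.6, 262.3, 190.2] [[242.0, 176.0], [259.0, 170.0], [263.0, 183.0], [246.0, 189.0]]
(0, 0, 0.012) [224.5 296.5]
(0, 0, 0.192) [215.7 247.6]
(-0.02, 0.02, 0.192) [214.3 258.1]
(-0.02, -0.02, 0.192) [229.2 247.4]
(-0.02, 0.02, 0.132) [217.7 276. ]
(-0.02, -0.02, 0.132) [231.8 265.3]
(-0.02, 0, 0.012) [229.9 301.4]
```

View pics/m12.png

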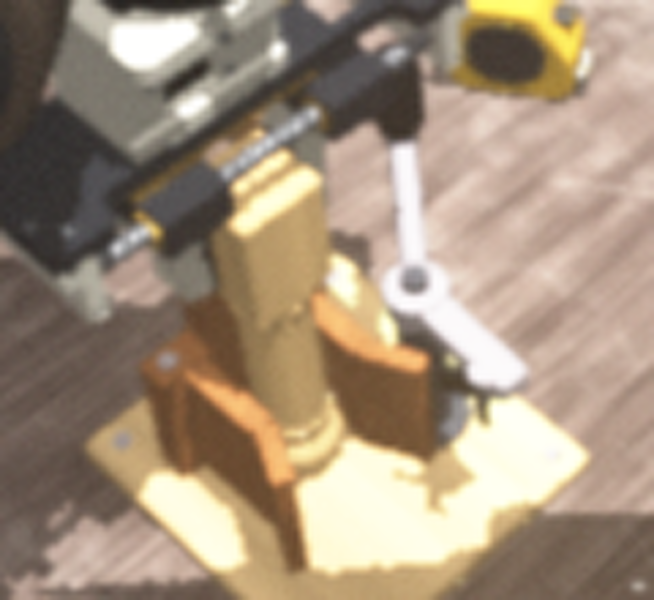

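Leg stands in the jig between the cheeks (foot front ≈ (228,301), predicted 229.9,301.4), fence contact 7.7 N. I'll relax, release and rise.

Call:
{"name": "arm_command", "arguments": {
  "commands": [
    {"tx": -0.006,"ty": 0,"tz": 0,"twist": 0},
    {"tx": -0.01,"ty": 0,"tz": 0,"twist": 0},
    {"tx": -0.01,"ty": 0,"tz": 0,"twist": 0},
    {"tx": -0.01,"ty": 0,"tz": 0,"twist": 0},
    {"tx": -0.01,"ty": 0,"tz": 0,"twist": 0},
    {"tx": -0.01,"ty": 0,"tz": 0,"twist": 0},
    {"tx": -0.01,"ty": 0,"tz": 0,"twist": 0},
    {"tx": -0.01,"ty": 0,"tz": 0,"twist": 0}
  ]
}}

```text
t: 26.92
eef_pos: [0.5327, 0.2254, 0.1428]
ee_rot: [3.142, -0.0, 0.0]
force: [-0.1, -1.0, -1.0]
width: 0.04
gripper_force: 8.0
```

Call:
{"name": "arm_command", "arguments": {
  "commands": [
    {"tx": 0,"ty": 0,"tz": 0,"twist": 0},
    {"tx": 0,"ty": 0,"tz": 0,"twist": 0},
    {"tx": 0,"ty": 0,"tz": 0,"twist": 0},
    {"tx": 0,"ty": 0,"tz": 0,"twist": 0},
    {"tx": 0,"ty": 0,"tz": 0,"twist": 0},
    {"tx": 0,"ty": 0,"tz": 0,"twist": 0},
    {"tx": 0,"ty": 0,"tz": 0,"twist": 0},
    {"tx": 0,"ty": 0,"tz": 0,"twist": 0}
  ],
  "claw": 1
}}

```text
t: 27.58
eef_pos: [0.5327, 0.2254, 0.1428]
ee_rot: [-3.142, -0.0, 0.0]
force: [-0.3, 0.5, -0.6]
width: 0.0853
gripper_force: 0.0
```

Call:
{"name": "arm_command", "arguments": {
  "commands": [
    {"tx": 0,"ty": 0,"tz": -0.05,"twist": 0},
    {"tx": 0,"ty": 0,"tz": -0.12,"twist": 0},
    {"tx": 0,"ty": 0,"tz": -0.2,"twist": 0},
    {"tx": 0,"ty": 0,"tz": -0.3,"twist": 0},
    {"tx": 0,"ty": 0,"tz": -0.36,"twist": 0},
    {"tx": 0,"ty": 0,"tz": -0.36,"twist": 0},
    {"tx": 0,"ty": 0,"tz": -0.36,"twist": 0},
    {"tx": 0,"ty": 0,"tz": -0.36,"twist": 0}
  ]
}}

```text
t: 28.25
eef_pos: [0.5323, 0.2252, 0.2322]
ee_rot: [3.141, 0.001, -0.0]
force: [0.4, -0.3, -0.4]
width: 0.0877
gripper_force: 0.0
```

```bash
python3 up.py u5
python3 - <<'E'
from fit import *
for c in('scene','top'):
    for x in spot_point('clamp_knob',c)[:1]: print(c,x['score'],x['uv'],atz(c,x['uv'],.136))
from plan import plan
plan([[.60,.1219,.232,0],[.566,.1219,.20,0]])
E
```

```text
[0.5257, 0.2253, 0.154, 0] tx -0.0263 ty -0.0002 tz 0.3129 twist -0.0000 rows 1.9
[0.5257, 0.2253, 0.144, 0] tx 0.0000 ty 0.0000 tz 0.0400 twist -0.0000 rows 0.2
now 28.25 [0.5323 0.2252 0.2322] [ 3.141  0.001 -0.   ] [ 0.4 -0.3 -0.4] 0.0877 0.0
[-0.09  0.14 -0.02]
scene 0.7 [204.0, 242.6, 233.1, 303.1] [[203.0, 243.0], [228.0, 239.0], [238.0, 299.0], [213.0, 304.0]]
top 0.61 [194.1, 222.6, 213.8, 233.8] [[191.0, 230.0], [193.0, 223.0], [215.0, 230.0], [212.0, 237.0]]
(0, 0, 0.012) [224.5 296.5]
(0, 0, 0.192) [215.7 247.6]
(-0.02, 0.02, 0.192) [214.3 258.1]
(-0.02, -0.02, 0.192) [229.2 247.4]
(-0.02, 0.02, 0.132) [217.7 276. ]
(-0.02, -0.02, 0.132) [231.8 265.3]
(-0.02, 0, 0.012) [229.9 301.4]
scene 0.78 [241.9, 223.9] [0.5766 0.1066 0.136 ]
top 0.59 [238.5, 210.6] [0.5644 0.1196 0.136 ]
[0.6, 0.1219, 0.232, 0] tx 0.2699 ty 0.4136 tz 0.0007 twist 0.0001 rows 3.0
[0.566, 0.1219, 0.2, 0] tx -0.1360 ty -0.0000 tz 0.1280 twist -0.0000 rows 1.1
now 28.55 [0.5325 0.2253 0.2322] [3.141 0.001 0.   ] [-0.1  0.3  1.1] 0.0878 0.0
```

The leg stands free. I'll take the knob with the gripper body turned away from the leg (yaw −90°).

Call:
{"name": "arm_command", "arguments": {
  "commands": [
    {"tx": 0.03,"ty": 0.1,"tz": -0.06,"twist": 0.04},
    {"tx": 0.06,"ty": 0.2,"tz": -0.06,"twist": 0.08},
    {"tx": 0.1,"ty": 0.32,"tz": -0.06,"twist": 0.12},
    {"tx": 0.13,"ty": 0.42,"tz": -0.06,"twist": 0.16},
    {"tx": 0.13,"ty": 0.423,"tz": -0.06,"twist": 0.2},
    {"tx": 0.13,"ty": 0.423,"tz": -0.06,"twist": 0.24},
    {"tx": 0.13,"ty": 0.423,"tz": -0.06,"twist": 0.28},
    {"tx": 0.13,"ty": 0.423,"tz": -0.06,"twist": 0.32}
  ]
}}

```text
t: 29.22
eef_pos: [0.5652, 0.1193, 0.2475]
ee_rot: [3.141, 0.0, -1.007]
force: [-0.0, 0.4, -0.2]
width: 0.0875
gripper_force: 0.0
```

Call:
{"name": "arm_command", "arguments": {
  "commands": [
    {"tx": 0,"ty": 0,"tz": 0,"twist": 0.04},
    {"tx": 0,"ty": 0,"tz": 0,"twist": 0.08},
    {"tx": 0,"ty": 0,"tz": 0,"twist": 0.12},
    {"tx": 0,"ty": 0,"tz": 0,"twist": 0.16},
    {"tx": 0,"ty": 0,"tz": 0,"twist": 0.18},
    {"tx": 0,"ty": 0,"tz": 0,"twist": 0.18},
    {"tx": 0,"ty": 0,"tz": 0,"twist": 0.18},
    {"tx": 0,"ty": 0,"tz": 0,"twist": 0.18}
  ]
}}

```text
t: 29.88
eef_pos: [0.5652, 0.1197, 0.2477]
ee_rot: [3.141, -0.0, -1.563]
force: [0.6, -1.3, -0.8]
width: 0.0879
gripper_force: 0.0
```

```bash
python3 plan.py '[[0.5652,0.1192,0.247,-1.5708],[0.5652,0.1192,0.117,-1.5708]]'
```

```text
[0.5652, 0.1192, 0.247, -1.5708] tx 0.0018 ty -0.0002 tz 0.0027 twist 0.0025 rows 0.1
[0.5652, 0.1192, 0.117, -1.5708] tx -0.0000 ty 0.0000 tz 0.5200 twist -0.0000 rows 3.1
now 29.88 [0.5652 0.1197 0.2477] [ 3.141 -0.    -1.563] [ 0.6 -1.3 -0.8] 0.0879 0.0
```

Call:
{"name": "arm_command", "arguments": {
  "commands": [
    {"tx": 0.002,"ty": 0,"tz": 0.12,"twist": 0.002},
    {"tx": 0.002,"ty": 0,"tz": 0.25,"twist": 0.002},
    {"tx": 0.002,"ty": 0,"tz": 0.36,"twist": 0.002},
    {"tx": 0.002,"ty": 0,"tz": 0.44,"twist": 0.002},
    {"tx": 0.002,"ty": 0,"tz": 0.5,"twist": 0.002},
    {"tx": 0.002,"ty": 0,"tz": 0.52,"twist": 0.002},
    {"tx": 0.002,"ty": 0,"tz": 0.52,"twist": 0.002},
    {"tx": 0.002,"ty": 0,"tz": 0.52,"twist": 0.002}
  ]
}}

```text
t: 30.55
eef_pos: [0.5657, 0.1193, 0.1184]
ee_rot: [-3.141, -0.0, -1.571]
force: [0.3, -0.3, -0.3]
width: 0.0876
gripper_force: 0.0
```

Call:
{"name": "arm_command", "arguments": {
  "commands": [
    {"tx": 0,"ty": 0,"tz": 0,"twist": 0},
    {"tx": 0,"ty": 0,"tz": 0,"twist": 0},
    {"tx": 0,"ty": 0,"tz": 0,"twist": 0},
    {"tx": 0,"ty": 0,"tz": 0,"twist": 0},
    {"tx": 0,"ty": 0,"tz": 0,"twist": 0},
    {"tx": 0,"ty": 0,"tz": 0,"twist": 0},
    {"tx": 0,"ty": 0,"tz": 0,"twist": 0},
    {"tx": 0,"ty": 0,"tz": 0,"twist": 0}
  ],
  "claw": 0,
  "grip_force": 15
}}

```text
t: 31.22
eef_pos: [0.5652, 0.1192, 0.1178]
ee_rot: [-3.142, -0.0, -1.572]
force: [-0.4, 0.4, 0.3]
width: 0.0398
gripper_force: 0.0
```

Call:
{"name": "arm_command", "arguments": {
  "commands": [
    {"tx": 0,"ty": 0,"tz": 0,"twist": 0},
    {"tx": 0,"ty": 0,"tz": 0,"twist": 0},
    {"tx": 0,"ty": 0,"tz": 0,"twist": 0},
    {"tx": 0,"ty": 0,"tz": 0,"twist": 0},
    {"tx": 0,"ty": 0,"tz": 0,"twist": 0},
    {"tx": 0,"ty": 0,"tz": 0,"twist": 0},
    {"tx": 0,"ty": 0,"tz": 0,"twist": 0},
    {"tx": 0,"ty": 0,"tz": 0,"twist": 0}
  ]
}}

```text
t: 31.88
eef_pos: [0.5634, 0.1197, 0.1174]
ee_rot: [3.139, 0.0, -1.572]
force: [-7.9, 4.9, 4.2]
width: 0.0235
gripper_force: 15.0
```

Run:
```python
from fit import *
from plan import plan
plan([])
e=np.array(get_state()['eef_pos'][:2]);P=np.array([.4915,.1733]);print('r',np.linalg.norm(e-P),np.arctan2(*(e-P)[::-1]))
# tool yaw -1.5708: tx=-dy, ty=-dx
k=e;R=.09
for i,th in enumerate(np.linspace(0.08,1.52,18)):
    q=P+R*np.array([np.cos(-.611-th),np.sin(-.611-th)])
    if i%8==0: b=k
    d=q-b;print('%.2f'%th,np.round(q,4),'tx %.3f ty %.3f'%(-d[1]/.25,-d[0]/.25));k=q
```

```text
now 31.88 [0.5634 0.1197 0.1174] [ 3.139  0.    -1.572] [-7.9  4.9  4.2] 0.0235 15.0
r 0.08966233168266471 -0.6409104807553817
0.08 [0.5609 0.1159] tx 0.015 ty 0.010
0.16 [0.5558 0.1103] tx 0.038 ty 0.030
0.25 [0.5502 0.1051] tx 0.058 ty 0.053
0.33 [0.5442 0.1003] tx 0.077 ty 0.077
0.42 [0.5378 0.0962] tx 0.094 ty 0.102
0.50 [0.5312 0.0925] tx 0.109 ty 0.129
0.59 [0.5242 0.0894] tx 0.121 ty 0.157
0.67 [0.517 0.087] tx 0.131 ty 0.186
0.76 [0.5096 0.0851] tx 0.007 ty 0.030
0.84 [0.502  0.0839] tx 0.012 ty 0.060
0.93 [0.4944 0.0833] tx 0.015 ty 0.090
1.01 [0.4868 0.0834] tx 0.014 ty 0.121
1.10 [0.4792 0.0841] tx 0.011 ty 0.151
1.18 [0.4717 0.0855] tx 0.006 ty 0.181
1.27 [0.4644 0.0875] tx -0.002 ty 0.210
1.35 [0.4572 0.0901] tx -0.012 ty 0.239
1.44 [0.4503 0.0933] tx -0.013 ty 0.028
1.52 [0.4437 0.0971] tx -0.028 ty 0.054
```

Call:
{"name": "arm_command", "arguments": {
  "commands": [
    {"tx": 0.013,"ty": 0.017,"tz": 0,"twist": 0},
    {"tx": 0.036,"ty": 0.037,"tz": 0,"twist": 0},
    {"tx": 0.056,"ty": 0.06,"tz": 0,"twist": 0},
    {"tx": 0.075,"ty": 0.084,"tz": 0,"twist": 0},
    {"tx": 0.092,"ty": 0.109,"tz": 0,"twist": 0},
    {"tx": 0.107,"ty": 0.136,"tz": 0,"twist": 0},
    {"tx": 0.119,"ty": 0.164,"tz": 0,"twist": 0},
    {"tx": 0.129,"ty": 0.193,"tz": 0,"twist": 0}
  ]
}}

```text
t: 32.55
eef_pos: [0.5182, 0.0855, 0.118]
ee_rot: [-3.139, -0.001, -1.572]
force: [8.1, -7.8, -3.6]
width: 0.0236
gripper_force: 15.0
```

Call:
{"name": "arm_command", "arguments": {
  "commands": [
    {"tx": 0.007,"ty": 0.03,"tz": 0,"twist": 0},
    {"tx": 0.012,"ty": 0.06,"tz": 0,"twist": 0},
    {"tx": 0.015,"ty": 0.09,"tz": 0,"twist": 0},
    {"tx": 0.014,"ty": 0.121,"tz": 0,"twist": 0},
    {"tx": 0.011,"ty": 0.151,"tz": 0,"twist": 0},
    {"tx": 0.006,"ty": 0.181,"tz": 0,"twist": 0},
    {"tx": -0.002,"ty": 0.21,"tz": 0,"twist": 0},
    {"tx": -0.008,"ty": 0.228,"tz": 0,"twist": 0}
  ]
}}

```text
t: 33.22
eef_pos: [0.46, 0.0885, 0.1181]
ee_rot: [-3.14, -0.0, -1.572]
force: [4.5, -3.0, -0.6]
width: 0.0238
gripper_force: 15.0
```

```bash
cat > arc.py <<'E'
from fit import *
from plan import plan
import sys
plan([])
e=np.array(get_state()['eef_pos'][:2]);P=np.array([.4915,.1733]);print('r',np.linalg.norm(e-P),'theta',-.611-np.arctan2(*(e-P)[::-1]))
for th in map(float,sys.argv[1:]):
    q=P+.09*np.array([np.cos(-.611-th),np.sin(-.611-th)]);d=q-e;print('%.2f'%th,np.round(q,4),'tx %.3f ty %.3f'%(-d[1]/.25,-d[0]/.25))
E
python3 arc.py 1.4 1.45 1.5 1.53 1.56
```

```text
now 33.22 [0.46   0.0885 0.1181] [-3.14  -0.    -1.572] [ 4.5 -3.  -0.6] 0.0238 15.0
r 0.09045211798173873 theta 1.3158199027448723
1.40 [0.4531 0.0919] tx -0.013 ty 0.027
1.45 [0.4491 0.0939] tx -0.022 ty 0.043
1.50 [0.4452 0.0961] tx -0.030 ty 0.059
1.53 [0.4429 0.0975] tx -0.036 ty 0.068
1.56 [0.4407 0.099 ] tx -0.042 ty 0.077
```

Call:
{"name": "arm_command", "arguments": {
  "commands": [
    {"tx": -0.007,"ty": 0.013,"tz": 0,"twist": 0},
    {"tx": -0.013,"ty": 0.027,"tz": 0,"twist": 0},
    {"tx": -0.022,"ty": 0.043,"tz": 0,"twist": 0},
    {"tx": -0.027,"ty": 0.053,"tz": 0,"twist": 0},
    {"tx": -0.031,"ty": 0.06,"tz": 0,"twist": 0},
    {"tx": -0.031,"ty": 0.06,"tz": 0,"twist": 0},
    {"tx": -0.031,"ty": 0.06,"tz": 0,"twist": 0},
    {"tx": -0.031,"ty": 0.06,"tz": 0,"twist": 0}
  ]
}}

```text
t: 33.88
eef_pos: [0.4455, 0.0962, 0.1181]
ee_rot: [-3.141, -0.001, -1.572]
force: [4.5, -4.7, -1.8]
width: 0.0236
gripper_force: 15.0
```

```bash
python3 arc.py 1.53 1.56 1.6
```

```text
now 33.88 [0.4455 0.0962 0.1181] [-3.141 -0.001 -1.572] [ 4.5 -4.7 -1.8] 0.0236 15.0
r 0.0897531378486921 theta 1.498031431358332
1.53 [0.4429 0.0975] tx -0.005 ty 0.010
1.56 [0.4407 0.099 ] tx -0.011 ty 0.019
1.60 [0.4377 0.1011] tx -0.020 ty 0.031
```

Call:
{"name": "arm_command", "arguments": {
  "commands": [
    {"tx": -0.003,"ty": 0.005,"tz": 0,"twist": 0},
    {"tx": -0.006,"ty": 0.01,"tz": 0,"twist": 0},
    {"tx": -0.008,"ty": 0.014,"tz": 0,"twist": 0},
    {"tx": -0.011,"ty": 0.019,"tz": 0,"twist": 0},
    {"tx": -0.011,"ty": 0.019,"tz": 0,"twist": 0},
    {"tx": -0.011,"ty": 0.019,"tz": 0,"twist": 0},
    {"tx": -0.011,"ty": 0.019,"tz": 0,"twist": 0},
    {"tx": -0.011,"ty": 0.019,"tz": 0,"twist": 0}
  ]
}}

```text
t: 34.55
eef_pos: [0.4437, 0.0979, 0.1185]
ee_rot: [-3.136, -0.003, -1.57]
force: [25.8, -19.7, -12.3]
width: 0.0237
gripper_force: 15.0
```

```bash
python3 arc.py 1.53 1.56 1.6; python3 up.py c1 | sed -n 3,6p
```

```text
now 34.55 [0.4437 0.0979 0.1185] [-3.136 -0.003 -1.57 ] [ 25.8 -19.7 -12.3] 0.0237 15.0
r 0.08926312388149929 theta 1.5244808873218456
1.53 [0.4429 0.0975] tx 0.001 ty 0.003
1.56 [0.4407 0.099 ] tx -0.005 ty 0.012
1.60 [0.4377 0.1011] tx -0.013 ty 0.024
now 34.55 [0.4437 0.0979 0.1185] [-3.136 -0.003 -1.57 ] [ 25.8 -19.7 -12.3] 0.0237 15.0
[-6.86 -8.84 -0.27]
scene 0.84 [202.0, 237.1, 233.5, 303.3] [[201.0, 242.0], [226.0, 237.0], [238.0, 299.0], [214.0, 304.0]]
top 0.65 [192.3, 213.5, 208.9, 231.0] [[186.0, 225.0], [197.0, 211.0], [206.0, 218.0], [194.0, 232.0]]
```

The pad bears firmly at θ ≈ 1.52. I'll ease off, open and lift away.

Call:
{"name": "arm_command", "arguments": {
  "commands": [
    {"tx": 0.002,"ty": -0.003,"tz": 0,"twist": 0},
    {"tx": 0.004,"ty": -0.006,"tz": 0,"twist": 0},
    {"tx": 0.004,"ty": -0.006,"tz": 0,"twist": 0},
    {"tx": 0.004,"ty": -0.006,"tz": 0,"twist": 0},
    {"tx": 0.004,"ty": -0.006,"tz": 0,"twist": 0},
    {"tx": 0.004,"ty": -0.006,"tz": 0,"twist": 0},
    {"tx": 0.004,"ty": -0.006,"tz": 0,"twist": 0},
    {"tx": 0.004,"ty": -0.006,"tz": 0,"twist": 0}
  ]
}}

```text
t: 35.42
eef_pos: [0.4444, 0.0975, 0.1185]
ee_rot: [-3.137, -0.002, -1.57]
force: [17.8, -13.2, -7.4]
width: 0.0237
gripper_force: 15.0
```

Call:
{"name": "arm_command", "arguments": {
  "commands": [
    {"tx": 0,"ty": 0,"tz": 0,"twist": 0},
    {"tx": 0,"ty": 0,"tz": 0,"twist": 0},
    {"tx": 0,"ty": 0,"tz": 0,"twist": 0},
    {"tx": 0,"ty": 0,"tz": 0,"twist": 0},
    {"tx": 0,"ty": 0,"tz": 0,"twist": 0},
    {"tx": 0,"ty": 0,"tz": 0,"twist": 0},
    {"tx": 0,"ty": 0,"tz": 0,"twist": 0},
    {"tx": 0,"ty": 0,"tz": 0,"twist": 0}
  ],
  "claw": 1
}}

```text
t: 36.08
eef_pos: [0.4416, 0.0986, 0.1178]
ee_rot: [3.142, 0.0, -1.571]
force: [0.2, -0.2, 0.8]
width: 0.0713
gripper_force: 0.0
```

Call:
{"name": "arm_command", "arguments": {
  "commands": [
    {"tx": 0,"ty": 0,"tz": -0.06,"twist": 0},
    {"tx": 0,"ty": 0,"tz": -0.16,"twist": 0},
    {"tx": 0,"ty": 0,"tz": -0.3,"twist": 0},
    {"tx": 0.1,"ty": 0,"tz": -0.44,"twist": 0},
    {"tx": 0.3,"ty": 0,"tz": -0.5,"twist": 0},
    {"tx": 0.5,"ty": 0,"tz": -0.5,"twist": 0},
    {"tx": 0.7,"ty": 0,"tz": -0.5,"twist": 0},
    {"tx": 0.8,"ty": 0,"tz": -0.5,"twist": 0}
  ]
}}

```text
t: 36.75
eef_pos: [0.4413, -0.0918, 0.2436]
ee_rot: [-3.14, 0.001, -1.57]
force: [1.8, 0.4, 0.0]
width: 0.0873
gripper_force: 0.0
```

```bash
python3 up.py f1
python3 - <<'E'
from fit import *
for c in('scene','top'):
    grab_frame(c)
    for n in('leg','clamp_knob','jig_home'):
        for x in spot_point(n,c)[:1]: print(c,n,round(x['score'],2),np.round(x['uv'],1),atz(c,x['uv'],.136 if 'knob' in n else .102))
th=1.52;P=np.array([.4907,.1733])
q=[*(P+.09*np.array([np.cos(-.611-th),np.sin(-.611-th)])),.136];print('knob pred',q,proj('scene',q),proj('top',q))
print('leg mid pred',proj('scene',[.5215,.2253,.102]),proj('top',[.5215,.2253,.102]))
for n in['tape_measure','cork_block','chisel','green_block']:
    t=spot_point(n,'top')
    if t:print(n,atz('top',t[0]['uv'],.02))
E
```

```text
[0.5257, 0.2253, 0.154, 0] tx -1.2681 ty -0.3384 tz 0.3585 twist -0.4998 rows 12.6
[0.5257, 0.2253, 0.144, 0] tx 0.0000 ty 0.0000 tz 0.0400 twist -0.0000 rows 0.2
now 36.75 [ 0.4413 -0.0918  0.2436] [-3.14   0.001 -1.57 ] [1.8 0.4 0. ] 0.0873 0.0
[ 0.02 -0.07  0.  ]
scene 0.84 [204.7, 238.9, 231.8, 303.8] [[203.0, 241.0], [227.0, 239.0], [233.0, 300.0], [208.0, 303.0]]
top 0.84 [192.2, 214.5, 213.5, 232.5] [[191.0, 217.0], [213.0, 217.0], [213.0, 234.0], [191.0, 234.0]]
(0, 0, 0.012) [224.5 296.5]
(0, 0, 0.192) [215.7 247.6]
(-0.02, 0.02, 0.192) [214.3 258.1]
(-0.02, -0.02, 0.192) [229.2 247.4]
(-0.02, 0.02, 0.132) [217.7 276. ]
(-0.02, -0.02, 0.132) [231.8 265.3]
(-0.02, 0, 0.012) [229.9 301.4]
scene leg 0.97 [219.3 276.1] [0.5176 0.2311 0.102 ]
scene clamp_knob 0.85 [284.9 250. ] [0.4438 0.095  0.136 ]
scene jig_home 0.68 [217.2 272.9] [0.528  0.2286 0.102 ]
top leg 0.57 [205.5 223.9] [0.5318 0.2232 0.102 ]
top jig_home 0.81 [204.6 228.9] [0.5168 0.2258 0.102 ]
knob pred [np.float64(0.44287771249404634), np.float64(0.09705677854590676), 0.136] [284.5542 250.7211] [246.4504 252.2331]
leg mid pred [220.1843 273.6383] [204.7691 227.3444]
tape_measure [ 0.6172 -0.0187  0.02  ]
cork_block [0.6809 0.0843 0.02  ]
chisel [ 0.5525 -0.4298  0.02  ]
green_block [0.5666 0.3816 0.02  ]
```

The knob sits at the 1.52 rad position, the leg is upright at home and the arm is clear, so I'm handing in.

```bash
python3 -c "
from station import *
print(job_done())"
```

```text
the job is handed in; nothing more can be done
None
```

The job is handed in at about 37 s of the 72 s allowed: the leg was laid in the rest and retaken by the head, and now stands upright in the jig, head up against the fence, with the clamp pad bearing on it at about 1.52 rad. The final position was checked by detector and force readings rather than by viewing a last picture.

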